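# Sort capped specimen containers into their trays

### The job

Sort the four capped specimen containers that stand loose on the bench: two slim tubes, a squat pot and a shouldered bottle. Stand each one upright on the floor of the steel tray that already holds a container of its own kind. Keep them upright on the way, set them down rather than drop them, and leave the three containers already in the trays standing where they are.

Things in the scene. Friction and masses are not known exactly. Their poses are not given: they have to be found in the camera images.
- tube_a: Loose on the bench, to be sorted (one of two alike): slim round specimen tube, clear plastic with a blank paper band and a ribbed red screw cap; stands upright on its flat base; in mm, 92 high: body 27 diameter to height 72, cap 31 diameter from height 72 to the top. About 35 g. Origin: centre of its underside, on the surface it stands on; z up.
- tube_b: Loose on the bench, to be sorted (the other of the two alike): slim round specimen tube, clear plastic with a blank paper band and a ribbed red screw cap; stands upright on its flat base; in mm, 92 high: body 27 diameter to height 72, cap 31 diameter from height 72 to the top. About 35 g. Origin: centre of its underside, on the surface it stands on; z up.
- pot: Loose on the bench, to be sorted: squat wide-mouth specimen pot, clear plastic with a blank paper band and a ribbed red screw cap; stands upright on its flat base; in mm, 68 high: body 46 to 50 diameter to height 52, cap 55 diameter from height 52 to the top. About 50 g. Origin: centre of its underside, on the surface it stands on; z up.
- bottle: Loose on the bench, to be sorted: amber glass sample bottle with sloping shoulders and a ribbed red screw cap; stands upright on its flat base; in mm, 92 high: body 40 diameter to height 48, shoulder narrowing to an 18 diameter neck at height 61, cap 24 diameter from height 70 to the top. About 90 g. Origin: centre of its underside, on the surface it stands on; z up.
- tray_tubes: open rectangular stainless-steel tray fixed to the bench, one of three of the same make; this one is told by the single slim tube that already stands in it, towards its -x end. In mm: outside 196 x 86 (204 x 94 over the rolled rim) and 24 high, inside 190 x 80, walls 3 thick, inner floor 3 above the bench. Origin: centre of its underside, on the bench; x along its length, y along its width, z up.
- tray_pots: open rectangular stainless-steel tray fixed to the bench, one of three of the same make; this one is told by the single squat pot that already stands in it, towards its +x end. In mm: outside 196 x 86 (204 x 94 over the rolled rim) and 24 high, inside 190 x 80, walls 3 thick, inner floor 3 above the bench. Origin: centre of its underside, on the bench; x along its length, y along its width, z up.
- tray_bottles: open rectangular stainless-steel tray fixed to the bench, one of three of the same make; this one is told by the single shouldered amber bottle that already stands in it, towards its -x end. In mm: outside 196 x 86 (204 x 94 over the rolled rim) and 24 high, inside 190 x 80, walls 3 thick, inner floor 3 above the bench. Origin: centre of its underside, on the bench; x along its length, y along its width, z up.
- tube_kept: Already standing in tray_tubes, to be left there: the same kind of thing as tube_a (same sizes and origin), a slim capped tube.
- pot_kept: Already standing in tray_pots, to be left there: the same kind of thing as pot (same sizes and origin), a squat capped pot.
- bottle_kept: Already standing in tray_bottles, to be left there: the same kind of thing as bottle (same sizes and origin), a shouldered amber bottle.
Mind the look-alikes: they are no part of the job. Leave any green or red look-alike of the tray_bottles alone.

How it is judged:
By the outcome, as a careful person would: the job done as asked, in the order asked, and still so for the second after the job is handed in, with the robot touching nothing.
It also fails if it takes over 128 s, if anything falls off the work surface, if the arm or the gripper's body presses on something with over 40 N, if the wrist force passes 120 N, or if a joint passes its speed limit or range.

### The arm

A 6-joint arm with a two-finger parallel gripper is mounted at the origin on the work surface. World frame = base frame: x ahead of the robot, y to its left, z up, the work surface at z = 0. Lengths are in m, angles in rad, forces in N, time in s.
With the tool pointing down it reaches from about 0.25 to 0.725 m from the base axis. Payload 4 kg.
Tool frame: the origin (TCP) lies between the finger pads; the fingertips stand 11 mm ahead of it and the grasp point (between the pads) lies 8 mm behind it (tcp_to_tips is the z of the fingertips in the tool frame, in m); z points along the fingers, y is the direction in which the jaws open and shut (so a half turn about z gives the same grasp; the last joint's range is limited). The gripper opens to 85 mm and grips with 20 to 120 N. Pads are 22 mm wide; open, the fingers measure 114 mm over their backs; the gripper's body (76 mm by 85 mm) begins 54 mm behind the grasp point. The pads swing forward as they close: fully open they stand 13 mm farther back than shut.
Start: joints at [-1.155, 0.241, 0.005, 1.335, 0, 1.571], TCP at [0.202, -0.457, 0.217] pointing down, gripper open.
Joint ranges: [-2.72, 2.72], [-1.05, 1.87], [-1.09, 1.28], [-1.99, 2.15], [-1.42, 1.44], [-3.14, 3.14]. Speed limits (rad/s): [2.79, 2.79, 3.14, 3.14, 3.14, 3.14].

### API

Orientations are given as a unit quaternion [x, y, z, w].
In Python, from workcell import * gives the robot as it stands.
- The arm moves only by the tool move_arm, never from a script. Its argument "moves" is a list that holds one entry, the list of rows, each a list of 7 numbers: the shift along the world's x, y, z in units of 500 mm (1.0 is 500 mm), then the turn, a rotation vector about the world's x, y, z in units of 30 degrees (1.0 is 30 degrees), then the closure, from -1 (fully open) to 1 (shut), so that 0 is half open. A call has 1 to 8 rows; each row shifts and turns the pose as measured when the row begins; what a row does not reach is not made up. A row lasts 1/12 s, in which the tool goes at most 41.7 mm and 7.16 degrees, less where a joint would pass 70% of its speed; a pose out of reach is approached as far as the arm can. A call with a number of a shift or a turn outside -1 to 1 is refused whole. A call with a gripper value outside its range is refused whole. The fingers move at their own pace and stop on an object; the grip force is fixed at half the most. Time passes only in rows, so rows that do not move let the fingers close. It gives the time, the measured TCP pose, the force and the opening at its end, in the units of the state.
- get_obs(): the state, without advancing time (a new reading comes with each control period).
- camera(name): name is "scene" or "top" or "wrist"; returns a dict with "pixels" (480x640x3 uint8, red, green, blue), "range_z" (480x640 float32, m along the optical axis (not along the pixel's ray), 0 where there is no reading), "fx", "fy", "cx", "cy" (pixels), "extrinsics" (4x4, takes a point from camera to world coordinates). Camera axes: x right, y down, z forward; pixel columns grow to the right and rows downward; lengths in m; the calibration is good to about 2 mm. A picture is of the moment at which its call begins.
- job_done(): hands the job in, once; it reports no verdict.
The state is a dict: "clock": time; "joint_pos": joint angles; "joint_vel": joint speeds; "tau": joint torques, N m; "eef_pos": TCP position; "tool_rot": TCP orientation; "ft_force": force on the tool from outside, world axes, zero at the start; "ft_torque": the same for the moment, N m; "grip_width": finger opening in m.
Only numpy, scipy, OpenCV 4.12 (cv2) and the standard library are available. Lean on these libraries where they do the work, as an engineer would, in place of code of your own. Each camera call takes 0.05 s, during which the arm holds its last target.

## Working session

There is one attempt and no reset: what is moved stays moved. The work goes in short steps, Python scripts to look and compute and a tool call to move; the robot and the scene stay as the last step left them, time stands still between calls to the robot, and variables do not carry over. Pictures are saved under pics/ and viewed, and the job is handed in when it is done.

Besides the shell and the picture viewer there is one more tool, called in YAML: its name, and indented under it one key for each argument. move_arm: Moves the arm, as the interface text tells. Shifts and turns lie within -1 to 1; 1 stands for 500 mm of shift or 30 degrees of turn. Its arguments: {"type":"object","properties":{"moves":{"type":"array","items":{"type":"array","items":{"type":"array","items":{"type":"number"}}}}},"required":["moves"]}

```bash
mkdir -p pics; ls; python3 - <<'E'
from workcell import *
import cv2,numpy as np
o=get_obs();print(o)
for n in("scene","top"):
    c=camera(n);cv2.imwrite(f"pics/{n}0.png",c["pixels"][:,:,::-1]);np.savez(f"{n}0.npz",**c)
    print(n,c["fx"],c["fy"],c["cx"],c["cy"],np.round(c["extrinsics"],3).tolist())
E
```

```text
pics
{'clock': 0.0, 'joint_pos': array([-1.15500720e+00,  2.41429949e-01,  3.73190898e-03,  1.33517692e+00,
       -1.43186885e-05,  1.57080398e+00]), 'joint_vel': array([-0.00101164, -0.00165707, -0.00019653, -0.00189359,  0.00046789,
        0.00111223]), 'tau': array([ 1.17303785e-03, -3.72315609e+01,  2.52408904e+01,  1.69121136e-02,
        5.54219241e-05, -1.60667912e-05]), 'eef_pos': array([ 0.20168983, -0.45680742,  0.21640743]), 'tool_rot': array([ 9.78467905e-01,  2.06396409e-01, -2.21524230e-04, -1.01545887e-03]), 'ft_force': array([0.45420416, 0.39182697, 0.19911716]), 'ft_torque': array([-0.03986507,  0.03285828, -0.03736293]), 'grip_width': 0.08499247725617101}
scene 567.910312264647 567.910312264647 314.96233829763537 239.21241366493788 [[0.403, 0.571, -0.715, 1.286], [0.915, -0.254, 0.312, -0.335], [-0.003, -0.781, -0.625, 0.739], [0.0, 0.0, 0.0, 1.0]]
top 460.73668096440394 460.73668096440394 319.57287874645203 247.15218612358873 [[-0.009, -0.998, 0.056, 0.402], [-1.0, 0.009, -0.004, 0.019], [0.004, -0.056, -0.998, 1.238], [0.0, 0.0, 0.0, 1.0]]
```

View pics/scene0.png

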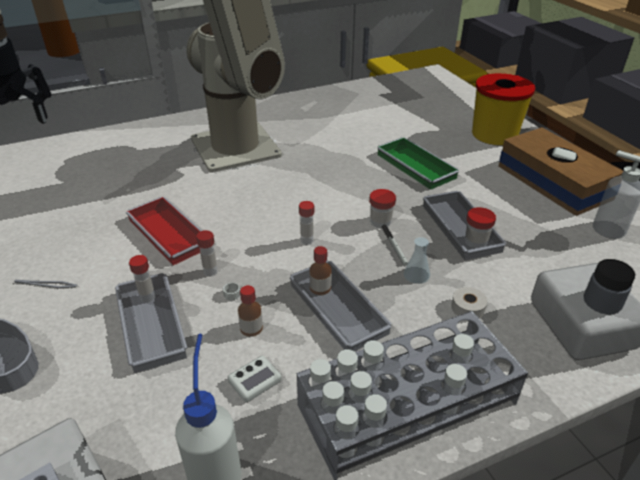

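View pics/top0.png

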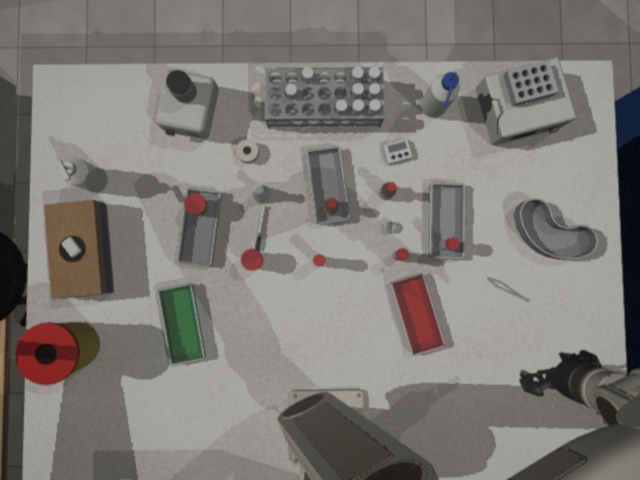

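The scene view shows the loose tubes at (207,252) and (307,220), the loose pot at (382,208) and the loose bottle at (249,310). The steel trays are at (150,318) for tubes, (340,303) for bottles and (463,222) for pots. In the top view the loose caps are at (402,255), (319,260), (252,259) and (389,189). The kept caps are at (452,244), (331,205) and (195,204). Next I'll measure these.

```bash
cat > h.py <<'E'
import numpy as np,cv2
def world(c):
    z=c["range_z"];v,u=np.indices(z.shape)
    p=np.stack([(u-c["cx"])/c["fx"]*z,(v-c["cy"])/c["fy"]*z,z],-1)
    E=c["extrinsics"];return p@E[:3,:3].T+E[:3,3]
def ray(c,u,v,h):
    E=c["extrinsics"];d=E[:3,:3]@np.array([(u-c["cx"])/c["fx"],(v-c["cy"])/c["fy"],1]);o=E[:3,3]
    return o+d*(h-o[2])/d[2]
def redmask(c):
    hsv=cv2.cvtColor(np.ascontiguousarray(c["pixels"]),cv2.COLOR_RGB2HSV)
    h,s,v=cv2.split(hsv);return (((h<8)|(h>172))&(s>130)&(v>60)).astype(np.uint8)
def caps(c):
    W=world(c);m=redmask(c);n,L,st,ce=cv2.connectedComponentsWithStats(m)
    out=[]
    for i in range(1,n):
        if not 40<st[i,4]<1500: continue
        P=W[L==i];top=np.percentile(P[:,2],90)
        if top<.045: continue
        Q=P[P[:,2]>top-.005]
        v,u=np.nonzero(L==i)
        k=(P[:,2]>top-.005)
        r=ray(c,u[k].mean(),v[k].mean(),top)
        out.append((ce[i].round(),st[i,4],round(top,4),((Q.min(0)+Q.max(0))/2)[:2].round(4),Q[:,:2].mean(0).round(4),r[:2].round(4),(np.ptp(Q,axis=0)*1000).round()))
    return out
E
python3 - <<'E'
from h import *
for n in("top","scene"):
    c=dict(np.load(n+"0.npz"));print(n)
    for r in caps(c):print(*r)
c=dict(np.load("top0.npz"));W=world(c)
print("bench",[round(float(np.median(W[r-3:r+4,q-3:q+4,2])),4) for r,q in((380,240),(290,290),(230,370),(270,480))])
for nm,(u,v) in dict(tubes=(448,220),bottles=(326,185),pots=(202,228)).items():
    m=np.zeros(W.shape[:2],bool);m[v-55:v+55,u-40:u+40]=1
    m&=(W[...,2]>.012)&(W[...,2]<.030)
    n,L,st,ce=cv2.connectedComponentsWithStats(cv2.morphologyEx(m.astype(np.uint8),cv2.MORPH_CLOSE,np.ones((3,3))))
    i=1+np.argmax(st[1:,4]);P=W[(L==i)&m][:,:2]
    (cx,cy),(w,h),a=cv2.minAreaRect((P*1000).astype(np.float32))
    print(nm,st[i,4],round(cx),round(cy),round(w),round(h),round(a,1), "floor",np.round(np.median(W[v-3:v+4,u-3:u+4,2]),4))
E
```

```text
top
[391. 187.] 62 0.0947 [ 0.5144 -0.0786] [ 0.6126 -0.1627] [ 0.6165 -0.1662] [ 224.  196. 1149.]
[195. 204.] 330 0.0737 [0.5042 0.1881] [0.5799 0.3306] [0.5802 0.331 ] [ 204.  338. 1170.]
[331. 203.] 60 0.0974 [ 0.5763 -0.0162] [ 0.5762 -0.0162] [ 0.5759 -0.0162] [21. 23.  8.]
[453. 243.] 114 0.0975 [ 0.4721 -0.3165] [ 0.4721 -0.3171] [ 0.472  -0.3164] [27. 28.  6.]
[402. 254.] 95 0.0943 [ 0.4473 -0.1912] [ 0.447  -0.1912] [ 0.447  -0.1909] [25. 28.  8.]
[251. 259.] 310 0.0706 [0.4321 0.1157] [0.4381 0.1868] [0.4381 0.1871] [  60.  193. 1173.]
[319. 260.] 87 0.0945 [0.4354 0.0163] [0.4345 0.0168] [0.4344 0.0168] [23. 25.  8.]
scene
[505.  86.] 1089 0.144 [0.7188 0.1976] [0.2337 0.6489] [0.2329 0.6499] [1135. 1064.  600.]
[383. 197.] 327 0.0683 [ 0.8501 -0.0606] [0.4491 0.1839] [0.446  0.1857] [872. 548. 675.]
[307. 206.] 109 0.092 [0.4406 0.016 ] [0.4397 0.0166] [0.4416 0.0159] [32. 29.  7.]
[481. 217.] 466 0.0712 [0.584  0.3317] [0.5863 0.3305] [0.5882 0.3288] [57. 56.  6.]
[321. 251.] 89 0.0957 [ 0.9281 -0.1706] [ 0.5905 -0.0207] [ 0.5837 -0.0177] [716. 328. 648.]
[139. 262.] 211 0.0947 [ 0.4777 -0.3176] [ 0.4784 -0.3174] [ 0.4799 -0.3174] [30. 28.  7.]
[248. 291.] 124 0.0921 [ 0.9481 -0.2455] [ 0.6292 -0.1684] [ 0.6246 -0.1673] [676. 178. 651.]
bench [-0.0007, -0.0008, 0.0006, 0.0002]
tubes 669 538 -323 95 204 88.6 floor 0.0024
bottles 600 636 -9 204 94 7.2 floor 0.0035
pots 617 527 334 96 204 82.6 floor 0.0032
```

move_arm:
  moves:
    - [[0.056, 0.06, 0.01, 0, 0, -0.2, -1], [0.056, 0.06, 0.01, 0, 0, -0.2, -1], [0.056, 0.06, 0, 0, 0, -0.2, -1], [0.056, 0.06, 0, 0, 0, -0.2, -1], [0.056, 0.06, 0, 0, 0, 0, -1], [0.056, 0.06, 0, 0, 0, 0, -1], [0.056, 0.06, 0, 0, 0, 0, -1], [0.0, 0.0, 0, 0, 0, 0, -1]]

```text
clock: 0.77
eef_pos: [0.3939, -0.2456, 0.2227]
tool_rot: [1.0, -0.006, -0.002, -0.004]
ft_force: [0.2, -0.5, -0.1]
grip_width: 0.0852
```

```bash
cat > s.py <<'E'
from workcell import *
import numpy as np
from scipy.spatial.transform import Rotation as R
def st():
    o=get_obs();M=R.from_quat(o["tool_rot"]).as_matrix()
    print("t",round(o["clock"],2),"p",o["eef_pos"].round(4),"q",o["joint_pos"].round(2),"w",round(o["grip_width"],4),"F",o["ft_force"].round(1),"jaw",round(np.degrees(np.arctan2(M[1,1],M[0,1])),1),"z",M[:,2].round(3))
E
python3 -c "
from s import *
st()"
```

```text
t 0.77 p [ 0.3939 -0.2456  0.2227] q [-0.56  0.17 -0.07  1.34  0.    2.59] w 0.0852 F [ 0.2 -0.5 -0.1] jaw -90.7 z [-0.003  0.008 -1.   ]
```

move_arm:
  moves:
    - [[0.03, 0.03, 0, 0, 0, 0.233, -1], [0.03, 0.03, 0, 0, 0, 0.233, -1], [0.03, 0.03, 0, 0, 0, 0.233, -1], [0.02, 0.02, 0, 0, 0, 0.233, -1], [0, 0, 0, 0, 0, 0.233, -1], [0, 0, 0, 0, 0, 0.233, -1], [0, 0, 0, 0, 0, 0.233, -1], [0.0, 0.0, 0, 0, 0, 0.233, -1]]

```text
clock: 1.43
eef_pos: [0.4503, -0.1843, 0.2185]
tool_rot: [0.881, 0.473, -0.007, -0.004]
ft_force: [-0.3, -0.1, -0.4]
grip_width: 0.0857
```

move_arm:
  moves:
    - [[0, 0, 0, 0, 0, 0.233, -1], [0, 0, 0, 0, 0, 0.233, -1], [0, 0, 0, 0, 0, 0.233, -1], [0, 0, 0, 0, 0, 0.233, -1], [0, 0, 0, 0, 0, 0.233, -1], [0, 0, 0, 0, 0, 0.233, -1], [0, 0, 0, 0, 0, 0.233, -1], [0.0, 0.0, 0, 0, 0, 0.233, -1]]

```text
clock: 2.1
eef_pos: [0.4459, -0.1862, 0.2142]
tool_rot: [0.547, 0.837, -0.012, -0.004]
ft_force: [0.5, -0.2, 0.5]
grip_width: 0.0855
```

move_arm:
  moves:
    - [[0, 0, 0, 0, 0, 0.233, -1], [0, 0, 0, 0, 0, 0.233, -1], [0, 0, 0, 0, 0, 0.233, -1], [0, 0, 0, 0, 0, 0.233, -1], [0, 0, 0, 0, 0, 0.233, -1], [0, 0, 0, 0, 0, 0.233, -1], [0, 0, 0, 0, 0, 0.233, -1], [0.0, 0.0, 0, 0, 0, 0.233, -1]]

```text
clock: 2.77
eef_pos: [0.4411, -0.1885, 0.2101]
tool_rot: [0.079, 0.997, -0.013, -0.002]
ft_force: [0.4, 0.1, 0.3]
grip_width: 0.0852
```

```bash
python3 - <<'E'
from s import *
from h import *
st()
c=camera("wrist");cv2.imwrite("pics/w1.png",c["pixels"][:,:,::-1]);np.savez("w1.npz",**c)
for r in caps(c):print(*r)
print(c["fx"],c["extrinsics"].round(3).tolist())
E
```

```text
t 2.77 p [ 0.4411 -0.1885  0.2101] q [-0.39  0.2  -0.07  1.3  -0.03 -0.23] w 0.0852 F [0.4 0.1 0.3] jaw 81.0 z [-0.007 -0.026 -1.   ]
[608. 172.] 1401 0.0912 [ 0.4055 -0.0705] [0.4336 0.0154] [0.4334 0.0151] [ 86. 204. 279.]
[326. 232.] 1147 0.091 [ 0.4129 -0.1904] [ 0.4472 -0.1919] [ 0.4473 -0.192 ] [101.  35. 279.]
[180. 288.] 789 0.0939 [ 0.4257 -0.2526] [ 0.4762 -0.3161] [ 0.4759 -0.3158] [126. 160. 276.]
[557. 348.] 526 0.094 [ 0.4756 -0.0893] [ 0.5762 -0.0168] [ 0.5759 -0.017 ] [226. 167. 276.]
[384. 403.] 475 0.0908 [ 0.4966 -0.1662] [ 0.6154 -0.166 ] [ 0.6168 -0.1659] [268.  22. 279.]
373.16877045692905 [[0.157, 0.94, 0.304, 0.363], [0.987, -0.141, -0.073, -0.173], [-0.026, 0.312, -0.95, 0.365], [0.0, 0.0, 0.0, 1.0]]
```

View pics/w1.png

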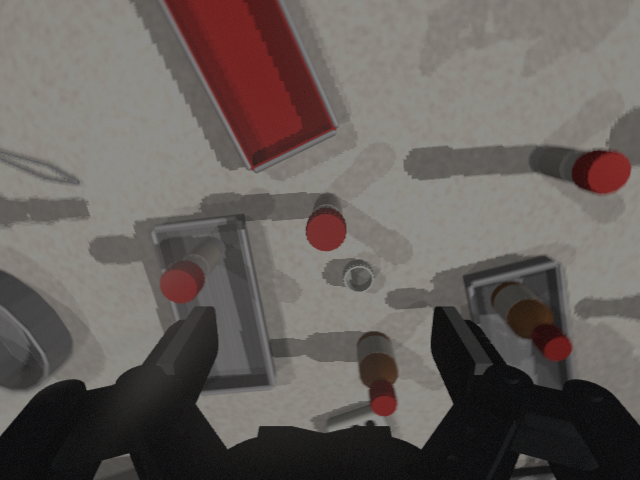

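The wrist view shows the tube_a cap at (326,232), tube_b at (603,172), the bottle cap at (383,403), the kept tube at (182,282) and the kept bottle cap at (557,345). It agrees with the top view to within about 3 mm. I'll level the tool and lower it over tube_a.

move_arm:
  moves:
    - [[0.006, -0.003, 0, 0.025, -0.007, 0.15, -1], [0.006, -0.004, -0.02, 0.025, -0.007, 0.15, -1], [0.001, 0, -0.05, 0, 0, 0, -1], [0.001, 0, -0.06, 0, 0, 0, -1], [0.001, 0, -0.06, 0, 0, 0, -1], [0.001, 0, -0.06, 0, 0, 0, -1], [0.001, 0, -0.04, 0, 0, 0, -1], [0.001, 0, 0.001, 0, 0, 0, -1]]

```text
clock: 3.48
eef_pos: [0.4484, -0.1948, 0.0609]
tool_rot: [0.006, 1.0, -0.001, 0.003]
ft_force: [-1.6, 0.7, 0.5]
grip_width: 0.0855
```

```bash
python3 - <<'E'
from s import *
from h import *
st()
E
```

```text
t 3.48 p [ 0.4484 -0.1948  0.0609] q [-0.41  0.34 -0.29  0.93  0.   -0.4 ] w 0.0855 F [-1.6  0.7  0.5] jaw 89.3 z [ 0.005 -0.001 -1.   ]
```

move_arm:
  moves:
    - [[-0.002, 0.005, -0.006, 0, 0, 0, -1], [0, 0.001, 0.001, 0, 0, 0, -0.3], [0, 0, 0.001, 0, 0, 0, 0.2], [0, 0, 0.001, 0, 0, 0, 1], [0, 0, 0.001, 0, 0, 0, 1], [0, 0, 0.001, 0, 0, 0, 1], [0, 0, 0.001, 0, 0, 0, 1], [0, 0, 0.001, 0, 0, 0, 1]]

```text
clock: 4.15
eef_pos: [0.4507, -0.1936, 0.0674]
tool_rot: [0.008, 1.0, -0.002, 0.006]
ft_force: [-0.0, -0.6, -0.2]
grip_width: 0.0273
```

```bash
python3 - <<'E'
from s import *
from h import *
st()
E
```

```text
t 4.15 p [ 0.4507 -0.1936  0.0674] q [-0.41  0.33 -0.29  0.94  0.   -0.39] w 0.0273 F [-0.  -0.6 -0.2] jaw 89.0 z [ 0.013 -0.005 -1.   ]
```

move_arm:
  moves:
    - [[0, 0, 0.05, 0.01, 0.025, 0, 1], [0, 0, 0.07, 0, 0, 0, 1], [0, 0, 0.07, 0, 0, 0, 1], [0, 0, 0.06, 0, 0, 0, 1], [0.03, -0.025, 0.01, 0, 0, 0, 1], [0.05, -0.045, 0, 0, 0, 0, 1], [0.05, -0.045, 0, 0, 0, 0, 1], [0.05, -0.045, 0, 0, 0, 0, 1]]

```text
clock: 4.82
eef_pos: [0.5368, -0.2709, 0.2084]
tool_rot: [0.007, 1.0, 0.001, -0.001]
ft_force: [0.5, 0.7, 0.7]
grip_width: 0.0274
```

```bash
python3 - <<'E'
from s import *
from h import *
st()
E
```

```text
t 4.82 p [ 0.5368 -0.2709  0.2084] q [-0.47  0.45  0.28  1.41  0.   -0.45] w 0.0274 F [0.5 0.7 0.7] jaw 89.3 z [-0.001  0.002 -1.   ]
```

move_arm:
  moves:
    - [[0.04, -0.036, 0, 0, 0, 0, 1], [0.035, -0.035, 0, 0, 0, 0, 1], [0.025, -0.024, 0, 0, 0, 0, 1], [0.008, -0.007, -0.02, 0, 0, 0, 1], [0, 0, -0.04, 0, 0, 0, 1], [0, 0, -0.02, 0, 0, 0, 1], [0, 0, 0, 0, 0, 0, 1], [0, 0, 0, 0, 0, 0, 1]]

```text
clock: 5.48
eef_pos: [0.5964, -0.3284, 0.1632]
tool_rot: [0.008, 1.0, 0.0, 0.0]
ft_force: [-0.3, -1.5, -0.1]
grip_width: 0.0276
```

```bash
python3 - <<'E'
from s import *
from h import *
st()
for n in("wrist","scene"):
    c=camera(n);cv2.imwrite(f"pics/{n}2.png",c["pixels"][:,:,::-1]);np.savez(n+"2.npz",**c)
im=cv2.imread("pics/scene2.png")[200:380,50:250];cv2.imwrite("pics/scene2c.png",cv2.resize(im,None,fx=3.3,fy=3.3,interpolation=cv2.INTER_CUBIC))
E
```

```text
t 5.48 p [ 0.5964 -0.3284  0.1632] q [-0.5   0.64  0.47  1.41  0.   -0.49] w 0.0276 F [-0.3 -1.5 -0.1] jaw 89.1 z [ 0.  0. -1.]
```

View pics/wrist2.png

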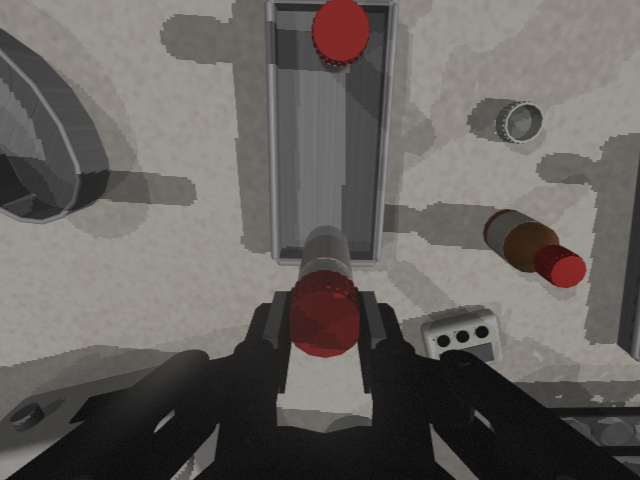

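View pics/scene2c.png

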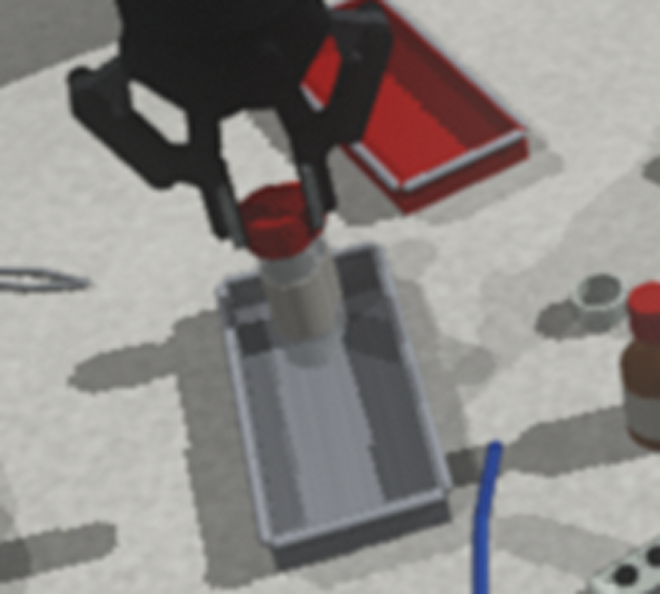

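The wrist view shows the tube held upright, with its cap at (325,315), and the tray's far end at row 262. I'll check tray clearance with rays and range points from this view.

```bash
python3 - <<'E'
from s import *
from h import *
c=dict(np.load("wrist2.npz"))
for u,v in((267,262),(379,262),(396,4),(272,4),(390,130),(270,130)):print(u,v,ray(c,u,v,.024).round(4))
# held cap top
m=redmask(c);n,L,s_,ce=cv2.connectedComponentsWithStats(m)
i=L[315,325];W=world(c);P=W[L==i];P=P[P[:,2]>.1];t=np.percentile(P[:,2],95);print(t,P[P[:,2]>t-.004].mean(0))
E
```

```text
267 262 [ 0.636  -0.3782  0.024 ]
379 262 [ 0.6376 -0.2831  0.024 ]
396 4 [ 0.4461 -0.2771  0.024 ]
272 4 [ 0.4447 -0.3624  0.024 ]
390 130 [ 0.5296 -0.278   0.024 ]
270 130 [ 0.5281 -0.369   0.024 ]
0.18993941403766015 [ 0.59406431 -0.32745135  0.18965728]
```

move_arm:
  moves:
    - [[0, 0.001, -0.04, 0, 0, 0, 1], [0, 0, -0.05, 0, 0, 0, 1], [0, 0, -0.04, 0, 0, 0, 1], [0, 0, -0.03, 0, 0, 0, 1], [0, 0, -0.012, 0, 0, 0, 1], [0, 0, -0.004, 0, 0, 0, 1], [0, 0, -0.001, 0, 0, 0, 1]]

```text
clock: 6.17
eef_pos: [0.6004, -0.3285, 0.0836]
tool_rot: [0.007, 1.0, -0.004, 0.008]
ft_force: [0.1, -0.7, -0.4]
grip_width: 0.0275
```

```bash
python3 - <<'E'
from s import *
from h import *
st()
E
```

```text
t 6.17 p [ 0.6004 -0.3285  0.0836] q [-0.5   0.67  0.32  1.21  0.   -0.49] w 0.0275 F [ 0.1 -0.7 -0.4] jaw 89.2 z [ 0.017 -0.008 -1.   ]
```

move_arm:
  moves:
    - [[-0.004, 0, -0.01, 0.008, 0.017, 0, 1], [-0.004, 0, -0.01, 0.008, 0.017, 0, 1], [0, 0, -0.004, 0, 0.005, 0, 1], [0, 0, -0.003, 0, 0.005, 0, 1]]

```text
clock: 6.5
eef_pos: [0.5986, -0.3298, 0.0743]
tool_rot: [0.007, 1.0, -0.002, -0.001]
ft_force: [-0.1, 0.0, 0.6]
grip_width: 0.0275
```

```bash
python3 - <<'E'
from s import *
from h import *
st()
E
```

```text
t 6.5 p [ 0.5986 -0.3298  0.0743] q [-0.5   0.69  0.33  1.22 -0.   -0.49] w 0.0275 F [-0.1  0.   0.6] jaw 89.2 z [-0.001 -0.003 -1.   ]
```

move_arm:
  moves:
    - [[0, 0, -0.006, 0, 0.003, 0, 1], [0, 0, -0.005, 0, 0.003, 0, 1], [0, 0, -0.004, 0, 0, 0, 1]]

```text
clock: 6.75
eef_pos: [0.5996, -0.3304, 0.0674]
tool_rot: [0.007, 1.0, -0.002, -0.001]
ft_force: [-2.5, 1.0, 16.3]
grip_width: 0.0274
```

```bash
python3 - <<'E'
from s import *
from h import *
st()
E
```

```text
t 6.75 p [ 0.5996 -0.3304  0.0674] q [-0.5   0.7   0.33  1.2  -0.01 -0.49] w 0.0274 F [-2.5  1.  16.3] jaw 89.2 z [-0.003 -0.004 -1.   ]
```

move_arm:
  moves:
    - [[0, 0, 0.002, 0, 0, 0, 1], [0, 0, 0, 0, 0, 0, 0.3], [0, 0, 0, 0, 0, 0, -0.3], [0, 0, 0, 0, 0, 0, -0.6], [0, 0, 0.02, 0, 0, 0, -0.6], [0, 0, 0.05, 0, 0, 0, -0.6], [0, 0, 0.07, 0, 0, 0, -1], [0, 0, 0.07, 0, 0, 0, -1]]

```text
clock: 7.42
eef_pos: [0.5929, -0.3267, 0.1665]
tool_rot: [0.007, 1.0, 0.003, -0.011]
ft_force: [-0.4, -0.3, 0.6]
grip_width: 0.0853
```

```bash
python3 - <<'E'
from s import *
from h import *
st()
c=camera("scene");cv2.imwrite("pics/scene3.png",c["pixels"][:,:,::-1])
E
```

```text
t 7.42 p [ 0.5929 -0.3267  0.1665] q [-0.5   0.65  0.5   1.45 -0.01 -0.49] w 0.0853 F [-0.4 -0.3  0.6] jaw 89.2 z [-0.022  0.006 -1.   ]
```

View pics/scene3.png

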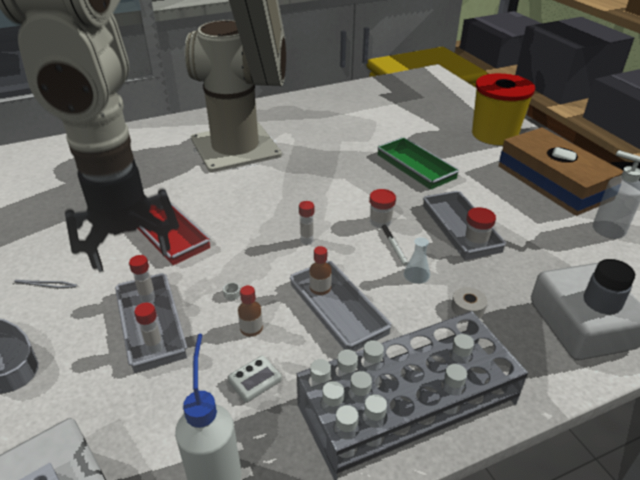

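Tube_a stands upright in the tube tray, with its cap at (146,312), and the kept tube at (139,265) hasn't moved. Tube_b is next.

move_arm:
  moves:
    - [[0, 0.01, 0.06, -0.011, -0.042, 0, -1], [-0.02, 0.05, 0.05, 0, 0, 0, -1], [-0.032, 0.068, 0, 0, 0, 0, -1], [-0.032, 0.068, 0, 0, 0, 0, -1], [-0.032, 0.068, 0, 0, 0, 0, -1], [-0.032, 0.068, 0, 0, 0, 0, -1], [-0.032, 0.068, 0, 0, 0, 0, -1], [-0.032, 0.068, 0, 0, 0, 0, -1]]

```text
clock: 8.13
eef_pos: [0.491, -0.0958, 0.2444]
tool_rot: [0.013, 1.0, -0.008, 0.019]
ft_force: [0.3, 0.5, -0.2]
grip_width: 0.0854
```

move_arm:
  moves:
    - [[-0.032, 0.068, 0, 0, 0, 0, -1], [-0.032, 0.068, 0, 0, 0, 0, -1], [-0.02, 0.04, 0, 0, 0, 0, -1], [0, 0, 0, 0, 0, 0, -1], [0, 0, 0, 0, 0, 0, -1]]

```text
clock: 8.55
eef_pos: [0.4431, 0.0014, 0.2499]
tool_rot: [0.009, 1.0, -0.007, 0.023]
ft_force: [-0.3, 0.3, -0.9]
grip_width: 0.0851
```

```bash
python3 - <<'E'
from s import *
from h import *
st()
c=camera("wrist");cv2.imwrite("pics/w4.png",c["pixels"][:,:,::-1]);np.savez("w4.npz",**c)
for r in caps(c):print(r[0],r[1],r[2],r[4],r[5])
E
```

```text
t 8.55 p [0.4431 0.0014 0.2499] q [ 0.01  0.08 -0.11  1.34 -0.02  0.03] w 0.0851 F [-0.3  0.3 -0.9] jaw 88.9 z [ 0.046 -0.015 -0.999]
[346. 192.] 971 0.091 [0.4349 0.017 ] [0.4347 0.017 ]
[  3. 237.] 133 0.0825 [ 0.4767 -0.3033] [ 0.4759 -0.3011]
[633. 325.] 436 0.0702 [0.5859 0.3145] [0.5858 0.3144]
[312. 334.] 406 0.0939 [ 0.5759 -0.0163] [ 0.5764 -0.0163]
[ 15. 351.] 730 0.0935 [ 0.5967 -0.3231] [ 0.5967 -0.3232]
```

View pics/w4.png

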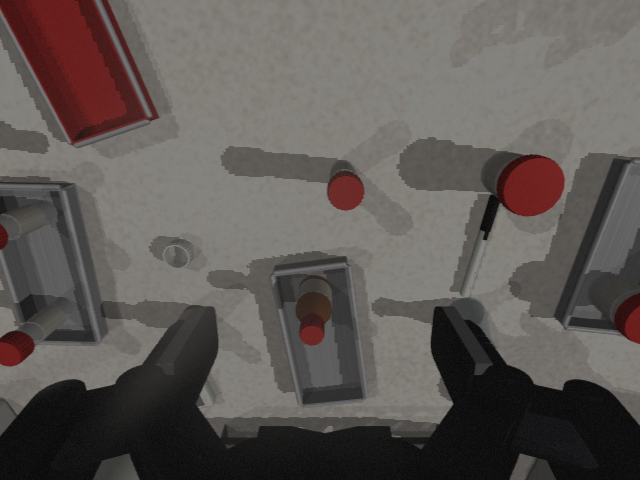

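The tube_b cap is at (346,192), which gives (0.4345, 0.017). I'll level the tool and lower it.

move_arm:
  moves:
    - [[-0.008, 0.016, 0, 0.015, 0.045, 0, -1], [-0.008, 0.014, -0.03, 0.014, 0.045, 0, -1], [0, 0, -0.06, 0, 0.005, 0, -1], [0, 0, -0.07, 0, 0.005, 0, -1], [0, 0, -0.07, 0, 0.005, 0, -1], [0, 0, -0.07, 0, 0.005, 0, -1], [0, 0, -0.04, 0, 0.005, 0, -1], [0, 0, -0.01, 0, 0, 0, -1]]

```text
clock: 9.27
eef_pos: [0.4406, 0.0098, 0.068]
tool_rot: [0.016, 1.0, 0.0, -0.003]
ft_force: [-0.9, 0.2, 0.0]
grip_width: 0.0855
```

```bash
python3 - <<'E'
from s import *
from h import *
st()
E
```

```text
t 9.27 p [0.4406 0.0098 0.068 ] q [ 0.02  0.26 -0.39  0.93  0.    0.05] w 0.0855 F [-0.9  0.2  0. ] jaw 88.2 z [-0.006  0.    -1.   ]
```

move_arm:
  moves:
    - [[-0.007, 0.008, -0.01, 0, -0.005, 0, -1], [-0.006, 0.007, -0.01, 0, -0.005, 0, -1], [0, 0, 0, 0, 0, 0, -1]]

```text
clock: 9.52
eef_pos: [0.4325, 0.0159, 0.0548]
tool_rot: [0.018, 1.0, -0.0, -0.003]
ft_force: [0.3, -0.3, -0.3]
grip_width: 0.0851
```

```bash
python3 - <<'E'
from s import *
from h import *
st()
E
```

```text
t 9.52 p [0.4325 0.0159 0.0548] q [ 0.04  0.26 -0.43  0.89  0.    0.07] w 0.0851 F [ 0.3 -0.3 -0.3] jaw 87.9 z [-0.006  0.    -1.   ]
```

Aligned to within 2 mm. I'll close, then lift.

move_arm:
  moves:
    - [[0.002, 0.002, 0, 0, -0.005, 0, -0.3], [0, 0, 0, 0, 0, 0, 0.2], [0, 0, 0, 0, 0, 0, 1], [0, 0, 0, 0, 0, 0, 1], [0, 0, 0, 0, 0, 0, 1], [0, 0, 0, 0, 0, 0, 1], [0, 0, 0, 0, 0, 0, 1]]

```text
clock: 10.1
eef_pos: [0.4395, 0.0176, 0.0609]
tool_rot: [0.018, 1.0, 0.0, 0.005]
ft_force: [0.8, 0.6, -0.6]
grip_width: 0.028
```

```bash
python3 - <<'E'
from s import *
from h import *
st()
E
```

```text
t 10.1 p [0.4395 0.0176 0.0609] q [ 0.04  0.26 -0.42  0.89 -0.    0.08] w 0.028 F [ 0.8  0.6 -0.6] jaw 88.0 z [ 0.011  0.    -1.   ]
```

move_arm:
  moves:
    - [[0, 0, 0.04, 0, 0.02, 0, 1], [0, 0, 0.07, 0, 0, 0, 1], [0, 0, 0.07, 0, 0, 0, 1], [0, 0, 0.06, 0, 0, 0, 1], [0.01, -0.03, 0.03, 0, 0, 0, 1], [0.02, -0.06, 0, 0, 0, 0, 1], [0.02, -0.069, 0, 0, 0, 0, 1], [0.02, -0.069, 0, 0, 0, 0, 1]]

```text
clock: 10.77
eef_pos: [0.4707, -0.0948, 0.2031]
tool_rot: [0.011, 1.0, 0.001, -0.002]
ft_force: [0.3, -0.3, -1.0]
grip_width: 0.0277
```

move_arm:
  moves:
    - [[0.02, -0.069, 0, 0, 0, 0, 1], [0.02, -0.069, 0, 0, 0, 0, 1], [0.02, -0.069, 0, 0, 0, 0, 1], [0.02, -0.069, 0, 0, 0, 0, 1], [0.02, -0.06, 0, 0, 0, 0, 1], [0.02, -0.04, 0, 0, 0, 0, 1], [0.01, -0.02, 0, 0, 0, 0, 1], [0, 0, 0, 0, 0, 0, 1]]

```text
clock: 11.43
eef_pos: [0.5373, -0.3106, 0.2014]
tool_rot: [0.015, 1.0, -0.0, -0.001]
ft_force: [-0.1, 0.3, 0.2]
grip_width: 0.0281
```

```bash
python3 - <<'E'
from s import *
from h import *
st()
E
```

```text
t 11.43 p [ 0.5373 -0.3106  0.2014] q [-0.52  0.49  0.33  1.41 -0.   -0.49] w 0.0281 F [-0.1  0.3  0.2] jaw 88.3 z [-0.002 -0.001 -1.   ]
```

move_arm:
  moves:
    - [[0.004, -0.014, 0, 0, 0, 0, 1], [0.004, -0.014, -0.02, 0, 0, 0, 1], [0, 0, -0.02, 0, 0, 0, 1], [0, 0, 0, 0, 0, 0, 1]]

```text
clock: 11.77
eef_pos: [0.5407, -0.3244, 0.1785]
tool_rot: [0.015, 1.0, 0.001, -0.002]
ft_force: [-0.8, 1.3, -1.2]
grip_width: 0.0279
```

```bash
python3 - <<'E'
from s import *
from h import *
st()
c=camera("wrist");cv2.imwrite("pics/w5.png",c["pixels"][:,:,::-1]);np.savez("w5.npz",**c)
for r in caps(c):print(r[0],r[1],r[2],r[4],r[5])
m=redmask(c);n,L,s_,ce=cv2.connectedComponentsWithStats(m)
i=L[315,325];W=world(c);P=W[L==i];P=P[(P[:,2]>.1)&(P[:,2]<.25)];t=np.percentile(P[:,2],95);print("held",t,P[P[:,2]>t-.004].mean(0))
E
```

```text
t 11.77 p [ 0.5407 -0.3244  0.1785] q [-0.54  0.52  0.32  1.37 -0.   -0.51] w 0.0279 F [-0.8  1.3 -1.2] jaw 88.3 z [-0.004  0.001 -1.   ]
[537. 329.] 703 0.091 [ 0.6176 -0.1688] [ 0.618  -0.1683]
held 0.20992006361027418 [ 0.53727808 -0.32466577  0.20895496]
```

View pics/w5.png

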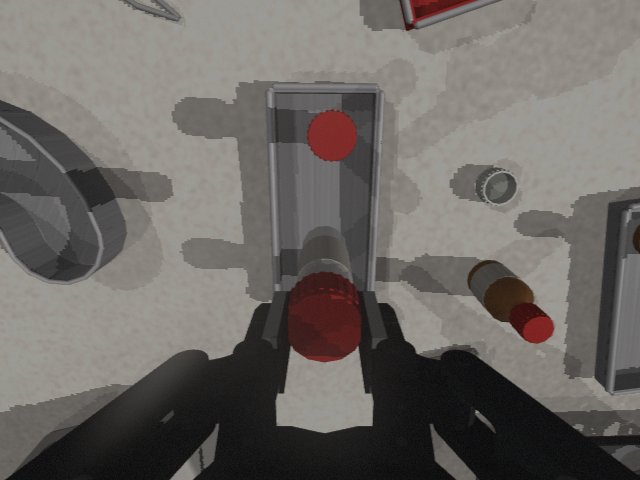

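The held tube is upright, with its cap at (325,320), and sits over the middle of the tray. The kept tube's cap is at (332,135). Lowering now.

move_arm:
  moves:
    - [[0, 0, -0.04, 0, 0.003, 0, 1], [0, 0, -0.06, 0, 0.005, 0, 1], [0, 0, -0.05, 0, 0.005, 0, 1], [0, 0, -0.03, 0, 0.005, 0, 1], [0, 0, -0.015, 0, 0.003, 0, 1], [0, 0, -0.004, 0, 0.003, 0, 1]]

```text
clock: 12.32
eef_pos: [0.5414, -0.3198, 0.0799]
tool_rot: [0.012, 1.0, -0.001, -0.006]
ft_force: [-0.2, 0.2, -0.4]
grip_width: 0.0282
```

```bash
python3 - <<'E'
from s import *
from h import *
st()
E
```

```text
t 12.32 p [ 0.5414 -0.3198  0.0799] q [-0.53  0.58  0.16  1.16 -0.01 -0.51] w 0.0282 F [-0.2  0.2 -0.4] jaw 88.7 z [-0.011 -0.001 -1.   ]
```

move_arm:
  moves:
    - [[0, -0.006, -0.01, 0, -0.01, 0, 1], [0, -0.004, -0.008, 0, -0.01, 0, 1], [0, 0, -0.004, 0, 0, 0, 1], [0, 0, -0.004, 0, 0, 0, 1]]

```text
clock: 12.65
eef_pos: [0.5433, -0.325, 0.0691]
tool_rot: [0.011, 1.0, -0.002, 0.002]
ft_force: [0.5, 0.5, -0.0]
grip_width: 0.0279
```

```bash
python3 - <<'E'
from s import *
from h import *
st()
E
```

```text
t 12.65 p [ 0.5433 -0.325   0.0691] q [-0.54  0.59  0.14  1.12 -0.   -0.52] w 0.0279 F [ 0.5  0.5 -0. ] jaw 88.8 z [ 0.004 -0.003 -1.   ]
```

move_arm:
  moves:
    - [[0, 0, -0.004, 0, 0.003, 0, 1], [0, 0, -0.004, 0, 0.003, 0, 1], [0, 0, -0.003, 0, 0.002, 0, 1]]

```text
clock: 12.9
eef_pos: [0.5443, -0.3262, 0.0653]
tool_rot: [0.011, 1.0, -0.003, 0.002]
ft_force: [0.3, -0.5, -0.8]
grip_width: 0.0278
```

```bash
python3 - <<'E'
from s import *
from h import *
st()
E
```

```text
t 12.9 p [ 0.5443 -0.3262  0.0653] q [-0.54  0.6   0.14  1.11 -0.   -0.52] w 0.0278 F [ 0.3 -0.5 -0.8] jaw 88.7 z [ 0.003 -0.005 -1.   ]
```

move_arm:
  moves:
    - [[0, 0, -0.004, 0, 0, 0, 1], [0, 0, -0.004, 0.003, 0, 0, 1]]

```text
clock: 13.07
eef_pos: [0.5453, -0.3266, 0.0626]
tool_rot: [0.011, 1.0, -0.002, 0.003]
ft_force: [-2.9, 2.0, 12.2]
grip_width: 0.0279
```

```bash
python3 - <<'E'
from s import *
from h import *
st()
E
```

```text
t 13.07 p [ 0.5453 -0.3266  0.0626] q [-0.54  0.6   0.14  1.1  -0.   -0.52] w 0.0279 F [-2.9  2.  12.2] jaw 88.7 z [ 0.006 -0.005 -1.   ]
```

The force reads 12 N, so the tube is on the floor. I'll release and lift.

move_arm:
  moves:
    - [[0, 0, 0.002, 0, 0, 0, 1], [0, 0, 0, 0, 0, 0, 0.3], [0, 0, 0, 0, 0, 0, -0.3], [0, 0, 0, 0, 0, 0, -0.6], [0, 0, 0.02, 0, 0, 0, -0.6], [0, 0, 0.05, 0, -0.01, 0, -0.6], [0, 0, 0.07, 0, -0.01, 0, -1], [0, 0, 0.07, 0, -0.01, 0, -1]]

```text
clock: 13.73
eef_pos: [0.539, -0.3226, 0.1623]
tool_rot: [0.011, 1.0, 0.003, 0.002]
ft_force: [0.0, -1.4, 0.7]
grip_width: 0.0854
```

move_arm:
  moves:
    - [[0.01, 0.04, 0.06, 0, 0, 0, -1], [0.02, 0.065, 0, 0, 0, 0, -1], [0.02, 0.065, 0, 0, 0, 0, -1], [0.02, 0.065, 0, 0, 0, 0, -1], [0.02, 0.04, 0, 0, 0, 0, -1], [0.01, 0.02, 0, 0, 0, 0, -1], [0, 0, 0, 0, 0, 0, -1]]

```text
clock: 14.32
eef_pos: [0.5945, -0.1743, 0.2121]
tool_rot: [0.014, 1.0, -0.002, 0.014]
ft_force: [0.1, 0.5, 0.3]
grip_width: 0.0853
```

```bash
python3 - <<'E'
from s import *
from h import *
st()
for n in("wrist","scene"):
    c=camera(n);cv2.imwrite(f"pics/{n}6.png",c["pixels"][:,:,::-1]);np.savez(n+"6.npz",**c)
    print(n)
    for r in caps(c):print(r[0],r[1],r[2],r[4],r[5])
E
```

```text
t 14.32 p [ 0.5945 -0.1743  0.2121] q [-0.29  0.46  0.31  1.39  0.   -0.26] w 0.0853 F [0.1 0.5 0.3] jaw 88.4 z [ 0.028 -0.005 -1.   ]
wrist
[536. 192.] 829 0.0942 [ 0.5774 -0.0186] [ 0.5774 -0.0185]
[128. 225.] 1479 0.0937 [ 0.597  -0.3286] [ 0.5967 -0.3281]
[336. 247.] 638 0.0909 [ 0.6185 -0.1668] [ 0.6183 -0.1668]
scene
[505.  87.] 1149 0.1441 [0.2334 0.6487] [0.2328 0.6496]
[383. 197.] 330 0.0683 [0.4464 0.1852] [0.4459 0.1855]
[481. 217.] 443 0.0713 [0.5901 0.3274] [0.5881 0.3294]
[321. 251.] 88 0.0952 [ 0.5817 -0.0166] [ 0.5834 -0.0174]
[139. 262.] 212 0.0951 [ 0.4836 -0.3176] [ 0.4805 -0.3175]
[140. 289.] 248 0.0953 [ 0.5473 -0.3278] [ 0.549  -0.3278]
[247. 290.] 108 0.0925 [ 0.6289 -0.1681] [ 0.6246 -0.1671]
[145. 312.] 299 0.0952 [ 0.6021 -0.3299] [ 0.6037 -0.3299]
```

View pics/wrist6.png

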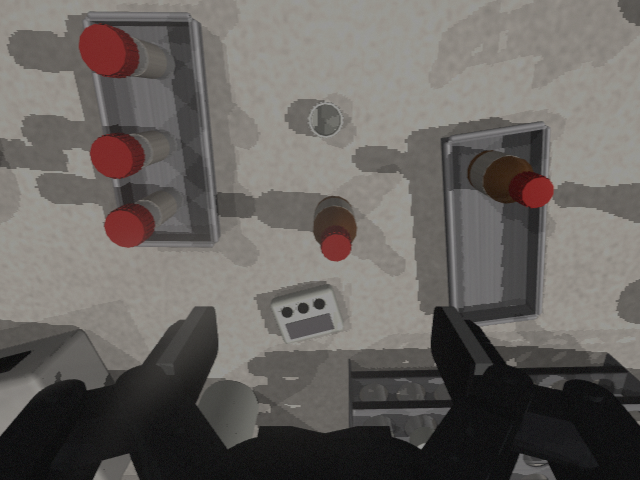

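View pics/scene6.png

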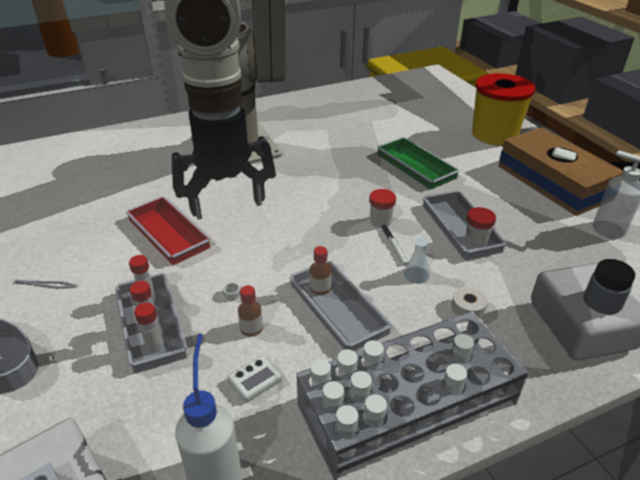

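All three tubes stand in the tray, with caps at (139,262), (140,289) and (145,312) in the scene view. The loose bottle's cap is at (336,247) in the wrist view, which gives (0.618, -0.167). I'll grip it by the cap.

move_arm:
  moves:
    - [[0.022, 0.008, 0, 0.005, 0.027, 0, -1], [0.018, 0.008, -0.02, 0.005, 0.026, 0, -1], [0.002, 0, -0.05, 0, 0.003, 0, -1], [0, 0, -0.06, 0, 0.003, 0, -1], [0, 0, -0.06, 0, 0.003, 0, -1], [0, 0, -0.04, 0, 0.003, 0, -1], [0, 0, -0.01, 0, 0.003, 0, -1]]

```text
clock: 15.0
eef_pos: [0.6119, -0.1826, 0.0902]
tool_rot: [0.024, 1.0, -0.003, -0.003]
ft_force: [-0.2, -0.0, -1.2]
grip_width: 0.0852
```

```bash
python3 - <<'E'
from s import *
from h import *
st()
E
```

```text
t 15.0 p [ 0.6119 -0.1826  0.0902] q [-0.29  0.59  0.2   1.19 -0.01 -0.24] w 0.0852 F [-0.2 -0.  -1.2] jaw 87.3 z [-0.007 -0.007 -1.   ]
```

move_arm:
  moves:
    - [[0.006, 0.015, 0, 0.006, -0.006, 0, -1], [0.006, 0.015, 0, 0.006, -0.006, 0, -1], [0, 0.003, 0, 0, 0, 0, -1], [0, 0, 0, 0, 0, 0, -1]]

```text
clock: 15.33
eef_pos: [0.6166, -0.1691, 0.0901]
tool_rot: [0.027, 1.0, 0.0, -0.001]
ft_force: [-0.4, -0.1, 0.0]
grip_width: 0.0856
```

```bash
python3 - <<'E'
from s import *
from h import *
st()
E
```

```text
t 15.33 p [ 0.6166 -0.1691  0.0901] q [-0.27  0.59  0.2   1.18 -0.   -0.21] w 0.0856 F [-0.4 -0.1  0. ] jaw 86.9 z [-0.003  0.    -1.   ]
```

move_arm:
  moves:
    - [[0.003, 0.004, -0.01, 0, 0, 0.02, -1], [0, 0.002, -0.012, 0, 0, 0.02, -1], [0, 0, -0.004, 0, 0, 0, -1], [0, 0, 0, 0, 0, 0, -1]]

```text
clock: 15.67
eef_pos: [0.6217, -0.166, 0.0811]
tool_rot: [0.015, 1.0, -0.001, 0.003]
ft_force: [-0.4, 0.6, -0.8]
grip_width: 0.0852
```

```bash
python3 - <<'E'
from s import *
from h import *
st()
E
```

```text
t 15.67 p [ 0.6217 -0.166   0.0811] q [-0.26  0.6   0.19  1.16 -0.   -0.23] w 0.0852 F [-0.4  0.6 -0.8] jaw 88.3 z [ 0.006 -0.002 -1.   ]
```

move_arm:
  moves:
    - [[-0.006, -0.002, -0.01, 0, 0, 0, -1], [-0.002, 0, -0.004, 0, 0, 0, -0.3], [-0.002, 0, -0.002, 0, 0, 0, 0.2], [-0.001, 0, -0.002, 0, 0, 0, 1], [0, 0, -0.001, 0, 0, 0, 1], [0, 0, -0.001, 0, 0, 0, 1], [0, 0, -0.001, 0, 0, 0, 1], [0, 0, 0, 0, 0, 0, 1]]

```text
clock: 16.33
eef_pos: [0.6158, -0.1671, 0.0705]
tool_rot: [0.015, 1.0, -0.001, 0.004]
ft_force: [-0.2, -0.2, -1.1]
grip_width: 0.0197
```

```bash
python3 - <<'E'
from s import *
from h import *
st()
E
```

```text
t 16.33 p [ 0.6158 -0.1671  0.0705] q [-0.26  0.6   0.16  1.12 -0.   -0.24] w 0.0197 F [-0.2 -0.2 -1.1] jaw 88.3 z [ 0.008 -0.002 -1.   ]
```

```bash
python3 - <<'E'
from s import *
from h import *
st()
for n in("wrist","scene"):
    c=camera(n);cv2.imwrite(f"pics/{n}7.png",c["pixels"][:,:,::-1]);np.savez(n+"7.npz",**c)
im=cv2.imread("pics/scene7.png")[200:360,160:340];cv2.imwrite("pics/scene7c.png",cv2.resize(im,None,fx=3.5,fy=3.5,interpolation=cv2.INTER_CUBIC))
E
```

```text
t 16.33 p [ 0.6158 -0.1671  0.0705] q [-0.26  0.6   0.16  1.12 -0.   -0.24] w 0.0197 F [-0.2 -0.2 -1.1] jaw 88.3 z [ 0.008 -0.002 -1.   ]
```

View pics/wrist7.png

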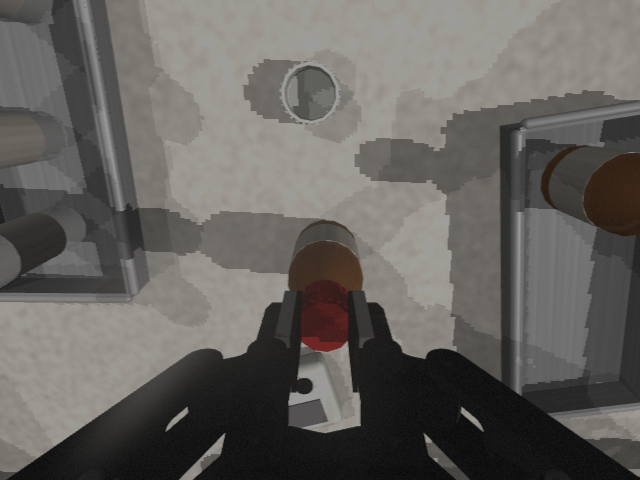

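View pics/scene7c.png

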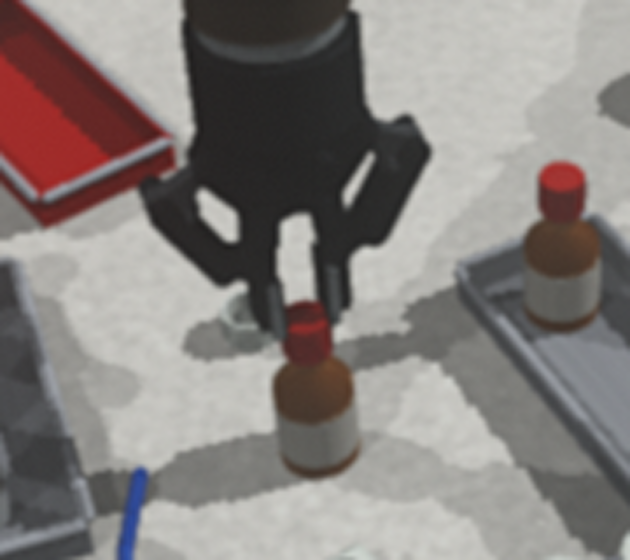

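move_arm:
  moves:
    - [[0, 0, -0.001, 0, 0, 0, 1], [0, 0, -0.001, 0, 0, 0, 1]]

```text
clock: 16.6
eef_pos: [0.6166, -0.1671, 0.0703]
tool_rot: [0.015, 1.0, -0.001, 0.005]
ft_force: [-0.6, 0.5, 3.1]
grip_width: 0.0195
```

```bash
python3 - <<'E'
from s import *
from h import *
st()
c=dict(np.load("wrist7.npz"));W=world(c);m=redmask(c)&(np.indices(W.shape[:2])[0]>250)
P=W[m>0];P=P[(P[:,2]<.12)&(P[:,2]>.05)];print(len(P),P.mean(0),P.min(0),P.max(0))
Q=P[P[:,2]>.088];print(len(Q),Q.mean(0),Q.min(0),Q.max(0))
c=dict(np.load("scene7.npz"))
for r in caps(c):print(r[0],r[1],r[2],r[4],r[5])
E
```

```text
t 16.6 p [ 0.6166 -0.1671  0.0703] q [-0.26  0.6   0.16  1.12 -0.   -0.24] w 0.0195 F [-0.6  0.5  3.1] jaw 88.3 z [ 0.009 -0.003 -1.   ]
2027 [ 0.6186561  -0.16758182  0.08937311] [ 0.60704351 -0.17783748  0.05889356] [ 0.63180058 -0.15751619  0.09240732]
1855 [ 0.61949909 -0.16773072  0.09040293] [ 0.60729873 -0.17783748  0.08805722] [ 0.63180058 -0.15846738  0.09240732]
[505.  87.] 1152 0.1439 [0.232 0.65 ] [0.2323 0.6501]
[383. 197.] 327 0.0682 [0.4434 0.1872] [0.4457 0.1858]
[481. 217.] 457 0.0712 [0.588 0.329] [0.588 0.329]
[320. 251.] 90 0.0954 [ 0.5903 -0.0206] [ 0.5836 -0.0176]
[139. 263.] 212 0.0951 [ 0.4837 -0.3177] [ 0.4805 -0.3177]
[140. 288.] 233 0.0949 [ 0.5467 -0.3274] [ 0.5482 -0.3275]
[249. 293.] 82 0.0925 [ 0.6381 -0.1692] [ 0.6289 -0.1669]
[144. 310.] 206 0.0951 [ 0.6019 -0.3303] [ 0.6034 -0.3303]
```

The cap centre is within 3 mm of the TCP, but the width of 19.5 mm suggests a neck grip. I'll make a small test lift and look.

move_arm:
  moves:
    - [[0, 0, 0.01, 0.005, 0.015, 0, 1], [0, 0, 0.02, 0, 0, 0, 1], [0, 0, 0.02, 0, 0, 0, 1], [0, 0, 0.01, 0, 0, 0, 1], [0, 0, 0, 0, 0, 0, 1]]

```text
clock: 17.02
eef_pos: [0.6153, -0.1671, 0.1017]
tool_rot: [0.015, 1.0, 0.0, -0.002]
ft_force: [-0.9, -0.2, -0.1]
grip_width: 0.0195
```

```bash
python3 - <<'E'
from s import *
from h import *
st()
for n in("wrist","scene"):
    c=camera(n);cv2.imwrite(f"pics/{n}8.png",c["pixels"][:,:,::-1]);np.savez(n+"8.npz",**c)
im=cv2.imread("pics/scene8.png")[180:340,160:340];a=cv2.resize(im,None,fx=2.2,fy=2.2,interpolation=cv2.INTER_CUBIC)
b=cv2.resize(cv2.imread("pics/wrist8.png")[150:480,160:500],(363,352));cv2.imwrite("pics/c8.png",np.hstack([a,b]))
E
```

```text
t 17.02 p [ 0.6153 -0.1671  0.1017] q [-0.27  0.58  0.21  1.21 -0.   -0.24] w 0.0195 F [-0.9 -0.2 -0.1] jaw 88.3 z [-0.003  0.001 -1.   ]
```

View pics/c8.png

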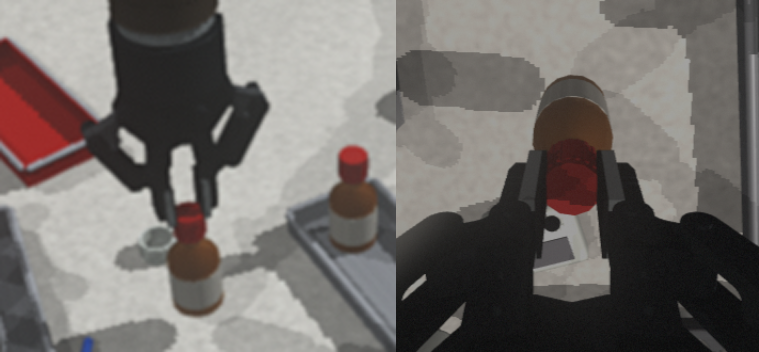

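The bottle lifts level with the gripper. I'll carry it to the bottle tray.

move_arm:
  moves:
    - [[0, 0, 0.05, 0, 0, 0, 1], [0, 0, 0.07, 0, 0, 0, 1], [0, 0.01, 0.06, 0, 0, 0, 1], [0.01, 0.04, 0.02, 0, 0, 0, 1], [0.02, 0.06, 0, 0, 0, 0, 1], [0.02, 0.06, 0, 0, 0, 0, 1], [0.02, 0.06, 0, 0, 0, 0, 1], [0.02, 0.05, 0, 0, 0, 0, 1]]

```text
clock: 17.78
eef_pos: [0.6552, -0.0288, 0.2019]
tool_rot: [0.022, 1.0, 0.001, -0.006]
ft_force: [0.0, -0.7, -1.6]
grip_width: 0.0193
```

move_arm:
  moves:
    - [[0.015, 0.03, 0, 0, 0, 0, 1], [0, 0.01, 0, 0, 0, 0, 1], [0, 0, -0.01, 0, 0, 0, 1], [0, 0, 0, 0, 0, 0, 1]]

```text
clock: 18.12
eef_pos: [0.6632, -0.0013, 0.1942]
tool_rot: [0.017, 1.0, 0.001, -0.007]
ft_force: [-0.1, 0.3, -0.9]
grip_width: 0.0199
```

```bash
python3 - <<'E'
from s import *
from h import *
st()
for n in("wrist","scene"):
    c=camera(n);cv2.imwrite(f"pics/{n}9.png",c["pixels"][:,:,::-1]);np.savez(n+"9.npz",**c)
im=cv2.imread("pics/scene9.png")[160:360,230:430];a=cv2.resize(im,None,fx=1.9,fy=1.9,interpolation=cv2.INTER_CUBIC)
b=cv2.resize(cv2.imread("pics/wrist9.png"),(418,314));b=cv2.copyMakeBorder(b,0,66,0,0,0);cv2.imwrite("pics/c9.png",np.hstack([a,b]))
c=dict(np.load("wrist9.npz"))
W=world(c);m=redmask(c)&(np.indices(W.shape[:2])[0]>280);P=W[m>0];P=P[(P[:,2]<.3)&(P[:,2]>.12)];t=np.percentile(P[:,2],90);P=P[P[:,2]>t-.004]
print("held",t,P.mean(0))
E
```

```text
t 18.12 p [ 0.6632 -0.0013  0.1942] q [-0.    0.6   0.49  1.48  0.    0.03] w 0.0199 F [-0.1  0.3 -0.9] jaw 88.0 z [-0.014  0.003 -1.   ]
held 0.21464638749495477 [ 0.66694167 -0.00227825  0.21389256]
```

View pics/c9.png

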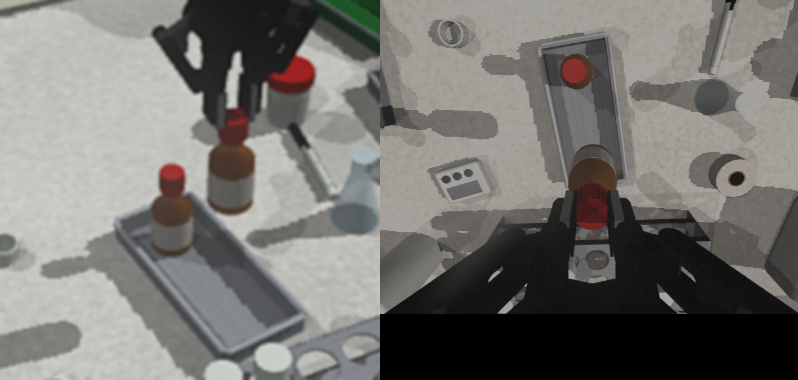

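View pics/wrist9.png

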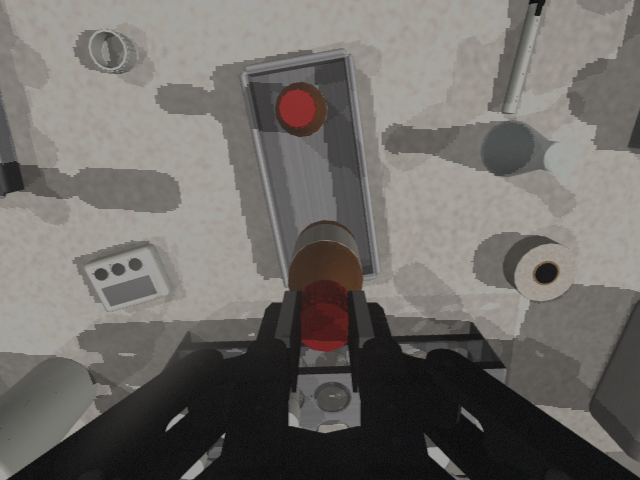

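```bash
python3 - <<'E'
from h import *
c=dict(np.load("wrist9.npz"))
for u,v in((376,276),(347,52),(243,70),(284,275),(366,180),(263,180)):print(u,v,ray(c,u,v,.024).round(4))
W=world(c)
for u,v in((300,180),(330,180)):print(W[v,u].round(4))
E
```

```text
376 276 [0.7296 0.0453 0.024 ]
347 52 [0.5357 0.021  0.024 ]
243 70 [ 0.5459 -0.0628  0.024 ]
284 275 [ 0.7255 -0.0419  0.024 ]
366 180 [0.638  0.0359 0.024 ]
263 180 [ 0.6348 -0.0542  0.024 ]
[ 0.6394 -0.0233  0.0018]
[ 0.6407  0.0047 -0.    ]
```

move_arm:
  moves:
    - [[0, -0.004, -0.03, 0, -0.01, 0, 1], [0, -0.004, -0.06, 0, -0.01, 0, 1], [0, 0, -0.06, 0, 0, 0, 1], [0, 0, -0.04, 0, 0, 0, 1], [0, 0, -0.02, 0, 0, 0, 1], [0, 0, -0.005, 0, 0, 0, 1]]

```text
clock: 18.72
eef_pos: [0.6624, -0.0168, 0.0883]
tool_rot: [0.025, 1.0, 0.0, 0.003]
ft_force: [0.0, 0.2, -2.1]
grip_width: 0.0197
```

```bash
python3 - <<'E'
from s import *
from h import *
st()
E
```

```text
t 18.72 p [ 0.6624 -0.0168  0.0883] q [-0.03  0.63  0.27  1.2   0.    0.02] w 0.0197 F [ 0.   0.2 -2.1] jaw 87.2 z [ 0.006  0.    -1.   ]
```

move_arm:
  moves:
    - [[0, 0.012, 0, 0, 0.006, 0.02, 1], [0, 0.01, 0, 0, 0.005, 0.02, 1], [0, 0.002, -0.003, 0, 0, 0, 1], [0, 0, -0.004, 0, 0, 0, 1]]

```text
clock: 19.05
eef_pos: [0.6625, -0.0074, 0.0867]
tool_rot: [0.016, 1.0, -0.0, 0.0]
ft_force: [1.2, 0.5, -0.1]
grip_width: 0.0197
```

```bash
python3 - <<'E'
from s import *
from h import *
st()
E
```

```text
t 19.05 p [ 0.6625 -0.0074  0.0867] q [-0.01  0.64  0.27  1.21 -0.    0.02] w 0.0197 F [ 1.2  0.5 -0.1] jaw 88.2 z [ 0.001 -0.    -1.   ]
```

move_arm:
  moves:
    - [[0, 0.002, -0.008, 0, 0, 0, 1], [0, 0, -0.008, 0, 0, 0, 1], [0, 0, -0.005, 0, 0, 0, 1], [0, 0, -0.003, 0, 0, 0, 1]]

```text
clock: 19.38
eef_pos: [0.6649, -0.0056, 0.0768]
tool_rot: [0.015, 1.0, -0.0, 0.004]
ft_force: [-0.2, -0.5, -1.2]
grip_width: 0.0194
```

```bash
python3 - <<'E'
from s import *
from h import *
st()
E
```

```text
t 19.38 p [ 0.6649 -0.0056  0.0768] q [-0.01  0.64  0.26  1.18 -0.    0.02] w 0.0194 F [-0.2 -0.5 -1.2] jaw 88.3 z [ 0.007 -0.    -1.   ]
```

move_arm:
  moves:
    - [[0, 0, -0.004, 0, 0.01, 0, 1], [0, 0, -0.004, 0, 0.005, 0, 1], [0, 0, -0.002, 0, 0, 0, 1]]

```text
clock: 19.63
eef_pos: [0.666, -0.0054, 0.0735]
tool_rot: [0.015, 1.0, -0.0, 0.001]
ft_force: [-0.4, -0.9, 5.4]
grip_width: 0.0198
```

```bash
python3 - <<'E'
from s import *
from h import *
st()
E
```

```text
t 19.63 p [ 0.666  -0.0054  0.0735] q [-0.01  0.65  0.27  1.18 -0.    0.02] w 0.0198 F [-0.4 -0.9  5.4] jaw 88.3 z [ 0.002 -0.    -1.   ]
```

The bottle touches down with 5 N at the expected height. I'll release, lift and go to the pot.

move_arm:
  moves:
    - [[0, 0, 0, 0, 0, 0, 0.6], [0, 0, 0, 0, 0, 0, 0.2], [0, 0, 0, 0, 0, 0, -0.3], [0, 0, 0, 0, 0, 0, -0.6], [0, 0, 0.02, 0, 0, 0, -0.8], [0, 0, 0.05, 0, -0.01, 0, -1], [0, 0, 0.07, 0, -0.01, 0, -1], [0, 0, 0.07, 0, -0.01, 0, -1]]

```text
clock: 20.3
eef_pos: [0.6592, -0.0055, 0.1718]
tool_rot: [0.015, 1.0, -0.0, -0.002]
ft_force: [1.2, 0.5, 0.4]
grip_width: 0.085
```

move_arm:
  moves:
    - [[-0.02, 0.01, 0.05, 0, 0, 0, -1], [-0.06, 0.04, 0.02, 0, 0, 0, -1], [-0.06, 0.05, 0, 0, 0, 0, -1], [-0.06, 0.05, 0, 0, 0, 0, -1], [-0.06, 0.05, 0, 0, 0, 0, -1], [-0.06, 0.05, 0, 0, 0, 0, -1], [-0.06, 0.05, 0, 0, 0, 0, -1], [-0.03, 0.03, 0, 0, 0, 0, -1]]

```text
clock: 20.97
eef_pos: [0.455, 0.1596, 0.2253]
tool_rot: [0.021, 1.0, 0.001, 0.013]
ft_force: [0.6, 0.9, -0.6]
grip_width: 0.0856
```

```bash
python3 - <<'E'
from s import *
from h import *
st()
for n in("wrist","scene"):
    c=camera(n);cv2.imwrite(f"pics/{n}10.png",c["pixels"][:,:,::-1]);np.savez(n+"10.npz",**c)
    print(n)
    for r in caps(c):print(r[0],r[1],r[2],r[4],r[5])
E
```

```text
t 20.97 p [0.455  0.1596 0.2253] q [ 0.34  0.18 -0.05  1.31 -0.01  0.38] w 0.0856 F [ 0.6  0.9 -0.6] jaw 87.6 z [ 0.027  0.002 -1.   ]
wrist
[139. 350.] 433 0.0937 [ 0.5764 -0.0145] [ 0.5762 -0.0144]
scene
[505.  86.] 1081 0.1441 [0.2327 0.6496] [0.2331 0.6497]
[383. 197.] 315 0.068 [0.4437 0.1873] [0.4457 0.1861]
[481. 217.] 461 0.0713 [0.5901 0.3269] [0.5882 0.3288]
[321. 251.] 88 0.0951 [ 0.5817 -0.0166] [ 0.5833 -0.0173]
[139. 263.] 246 0.0948 [ 0.479  -0.3179] [ 0.4808 -0.3179]
[349. 282.] 119 0.0953 [ 0.6797 -0.0089] [ 0.6754 -0.0065]
[140. 290.] 312 0.0948 [ 0.5477 -0.328 ] [ 0.5493 -0.328 ]
[145. 312.] 325 0.0952 [ 0.6107 -0.3298] [ 0.6039 -0.3297]
```

View pics/wrist10.png

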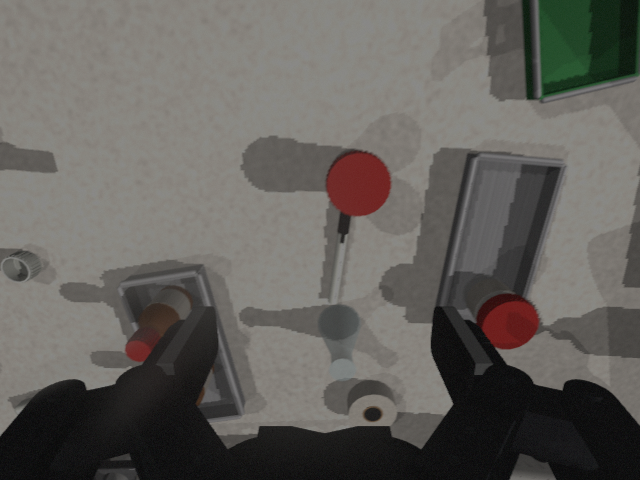

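View pics/scene10.png

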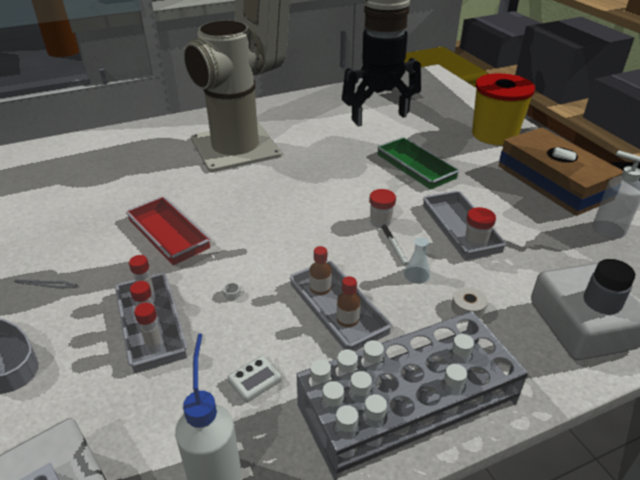

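The bottle stands in its tray with its cap at (349,285). In the wrist view the pot's cap is at (359,184), the kept pot's cap is at (507,320), and the pot tray's near end is at row 157.

```bash
python3 - <<'E'
from h import *
c=dict(np.load("wrist10.npz"));m=redmask(c);n,L,s,ce=cv2.connectedComponentsWithStats(m)
for u,v,h in((359,184,.068),(507,320,.071)):
    i=L[v,u];print(s[i],ray(c,s[i,0]+s[i,2]/2-.5,s[i,1]+s[i,3]/2-.5,h).round(4),ray(c,*ce[i],h).round(4))
for u,v in((470,156),(564,162),(447,300),(525,270)):print(ray(c,u,v,.024).round(4))
E
```

```text
[ 327  151   63   65 3166] [0.4364 0.1888 0.068 ] [0.4369 0.1888 0.068 ]
[ 481  298   58   51 2113] [0.5776 0.332  0.071 ] [0.5787 0.333  0.071 ]
[0.4246 0.2979 0.024 ]
[0.434  0.3872 0.024 ]
[0.5774 0.2871 0.024 ]
[0.5453 0.3662 0.024 ]
```

move_arm:
  moves:
    - [[-0.018, 0.028, 0, 0, 0.025, 0.03, -1], [-0.018, 0.028, -0.03, 0, 0.025, 0.03, -1], [0, 0.002, -0.06, 0, 0.003, 0, -1], [0, 0, -0.07, 0, 0.003, 0, -1], [0, 0, -0.07, 0, 0.003, 0, -1], [0, 0, -0.06, 0, 0.003, 0, -1], [0, 0, -0.02, 0, 0.003, 0, -1], [0, 0, 0, 0, 0, 0, -1]]

```text
clock: 21.73
eef_pos: [0.4454, 0.1904, 0.074]
tool_rot: [0.003, 1.0, 0.004, 0.007]
ft_force: [-0.5, 0.6, 1.0]
grip_width: 0.0855
```

```bash
python3 - <<'E'
from s import *
from h import *
st()
E
```

```text
t 21.73 p [0.4454 0.1904 0.074 ] q [ 0.4   0.31 -0.3   0.95  0.    0.41] w 0.0855 F [-0.5  0.6  1. ] jaw 89.7 z [ 0.014  0.009 -1.   ]
```

move_arm:
  moves:
    - [[-0.008, -0.002, -0.01, -0.008, 0.013, 0, -1], [-0.008, -0.002, -0.015, -0.008, 0.013, 0, -1], [-0.003, 0, -0.015, 0, 0, 0, -1], [-0.002, 0, -0.006, 0, 0, 0, -1]]

```text
clock: 22.07
eef_pos: [0.4383, 0.1881, 0.0524]
tool_rot: [0.004, 1.0, 0.001, 0.002]
ft_force: [0.3, 0.5, -0.1]
grip_width: 0.0851
```

```bash
python3 - <<'E'
from s import *
from h import *
st()
E
```

```text
t 22.07 p [0.4383 0.1881 0.0524] q [ 0.41  0.34 -0.33  0.9  -0.    0.41] w 0.0851 F [ 0.3  0.5 -0.1] jaw 89.5 z [ 0.004  0.001 -1.   ]
```

move_arm:
  moves:
    - [[-0.003, 0, -0.002, 0, 0, 0, -0.3], [-0.002, 0, -0.002, 0, 0, 0, 0.2], [-0.001, 0, -0.001, 0, 0, 0, 1], [0, 0, -0.001, 0, 0, 0, 1], [0, 0, 0, 0, 0, 0, 1], [0, 0, 0, 0, 0, 0, 1]]

```text
clock: 22.57
eef_pos: [0.4398, 0.181, 0.0586]
tool_rot: [0.006, 1.0, -0.008, 0.01]
ft_force: [-2.9, -7.5, 13.7]
grip_width: 0.0123
```

```bash
python3 - <<'E'
from s import *
from h import *
st()
c=camera("wrist");cv2.imwrite("pics/w11.png",c["pixels"][:,:,::-1])
E
```

```text
t 22.57 p [0.4398 0.181  0.0586] q [ 0.41  0.32 -0.33  0.91 -0.02  0.42] w 0.0123 F [-2.9 -7.5 13.7] jaw 89.3 z [ 0.019 -0.016 -1.   ]
```

View pics/w11.png

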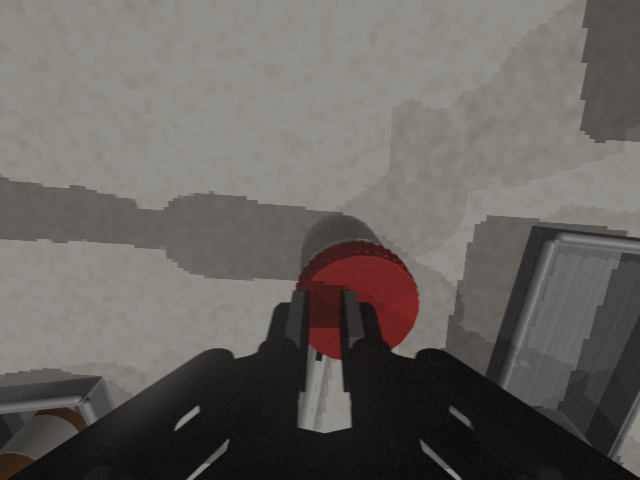

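The wrist view shows the pot not gripped. Its cap centre is at (360,300), but the jaws are nearly shut at the cap's left edge, with one finger over the top. I'll look from the scene and top cameras before freeing it.

```bash
python3 - <<'E'
from s import *
from h import *
c=camera("scene");cv2.imwrite("pics/s11.png",c["pixels"][:,:,::-1])
im=cv2.imread("pics/s11.png")[120:280,310:490];cv2.imwrite("pics/s11c.png",cv2.resize(im,None,fx=3.7,fy=3.7,interpolation=cv2.INTER_CUBIC))
c=camera("wrist");np.savez("w11.npz",**c);W=world(c);m=redmask(c)
P=W[m>0];P=P[(P[:,2]<.1)&(P[:,2]>.06)]
A=np.c_[P[:,:2]-P[:,:2].mean(0),np.ones(len(P))];k=np.linalg.lstsq(A,P[:,2],rcond=None)[0];print(k,P[:,:2].mean(0),P.min(0),P.max(0))
st()
E
```

```text
[-0.03927806 -0.13250039  0.06769266] [0.4369443  0.20404129] [0.41523466 0.17206787 0.0600168 ] [0.47002841 0.22656078 0.09964877]
t 22.72 p [0.4418 0.1806 0.0606] q [ 0.4   0.32 -0.33  0.91 -0.02  0.42] w 0.0003 F [ -4.9 -12.1  32. ] jaw 89.2 z [ 0.024 -0.016 -1.   ]
```

View pics/s11c.png

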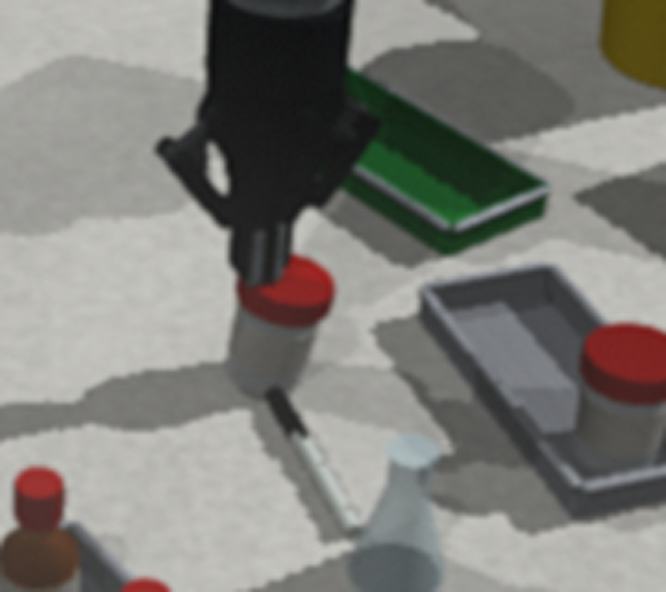

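The closed fingers are pressing on the cap's -y edge at 32 N, and the pot leans about 8° toward +y. My pictures had let the closing run on. I'll lift straight off gently.

move_arm:
  moves:
    - [[0, 0, 0.004, 0, 0, 0, 1], [0, 0, 0.005, 0, 0, 0, 1]]

```text
clock: 22.88
eef_pos: [0.4442, 0.1798, 0.0691]
tool_rot: [0.008, 1.0, -0.008, 0.016]
ft_force: [-0.8, 0.3, -0.4]
grip_width: -0.0
```

```bash
python3 - <<'E'
from s import *
st()
E
```

```text
t 22.88 p [0.4442 0.1798 0.0691] q [ 0.4   0.31 -0.32  0.92 -0.03  0.42] w -0.0 F [-0.8  0.3 -0.4] jaw 89.1 z [ 0.031 -0.016 -0.999]
```

move_arm:
  moves:
    - [[0, 0, 0.02, 0, 0, 0, 1], [0, 0, 0.05, 0.015, 0.03, 0, 1], [-0.005, 0, 0.07, 0.015, 0.03, 0, 0], [-0.01, 0, 0.06, 0, 0, 0, -1], [-0.01, 0, 0.03, 0, 0, 0, -1], [0, 0, 0, 0, 0, 0, -1]]

```text
clock: 23.38
eef_pos: [0.4291, 0.1804, 0.189]
tool_rot: [0.007, 1.0, 0.001, -0.002]
ft_force: [-0.4, 1.2, -1.7]
grip_width: 0.0481
```

```bash
python3 - <<'E'
from s import *
from h import *
st()
for n in("scene","wrist"):
    c=camera(n);cv2.imwrite(f"pics/{n}12.png",c["pixels"][:,:,::-1]);np.savez(n+"12.npz",**c)
im=cv2.imread("pics/scene12.png")[120:280,310:490];a=cv2.resize(im,(394,350),interpolation=cv2.INTER_CUBIC)
b=cv2.resize(cv2.imread("pics/wrist12.png"),(400,300));cv2.imwrite("pics/c12.png",np.hstack([a,cv2.copyMakeBorder(b,0,50,0,0,0)]))
m=redmask(c);n,L,s,ce=cv2.connectedComponentsWithStats(m);W=world(c)
for i in range(1,n):
  if s[i,4]>800:
    P=W[L==i];t=np.median(P[:,2]);P=P[abs(P[:,2]-t)<.006]
    A=np.c_[P[:,:2]-P[:,:2].mean(0),np.ones(len(P))];k=np.linalg.lstsq(A,P[:,2],rcond=None)[0]
    print(s[i],ray(c,s[i,0]+s[i,2]/2-.5,s[i,1]+s[i,3]/2-.5,.068).round(4),ray(c,*ce[i],.068).round(4),"slope",k.round(3))
E
```

```text
t 23.38 p [0.4291 0.1804 0.189 ] q [ 0.4   0.19 -0.13  1.25  0.    0.41] w 0.0481 F [-0.4  1.2 -1.7] jaw 89.2 z [-0.004  0.002 -1.   ]
[ 301  199   70   68 3634] [0.4366 0.1885 0.068 ] [0.4374 0.1884 0.068 ] slope [0.003 0.    0.066]
```

View pics/c12.png

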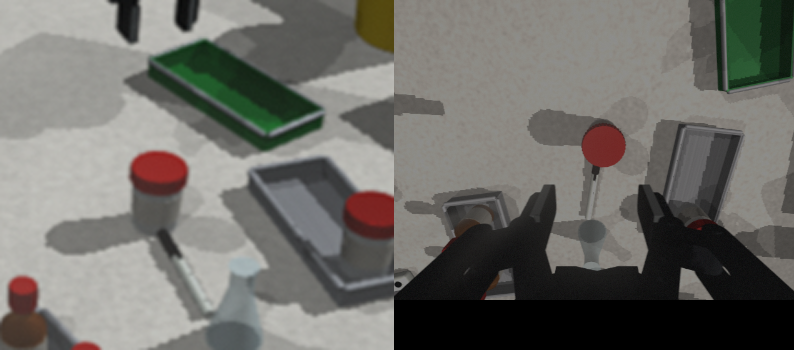

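The pot has settled back upright at its old place, with its cap centre at (336,233) in the wrist view, which gives (0.437, 0.1885) and no slope. It tipped because I gripped it high, so I'll grip lower and close in stages.

move_arm:
  moves:
    - [[0.006, 0.008, 0, 0, 0, 0, -1], [0.005, 0.008, 0, 0, 0, 0, -1], [0, 0, 0, 0, 0, 0, -1], [0, 0, -0.03, 0, 0, 0, -1], [0, 0, -0.06, 0, 0.003, 0, -1], [0, 0, -0.06, 0, 0.003, 0, -1], [0, 0, -0.05, 0, 0.003, 0, -1], [0, 0, -0.02, 0, 0.003, 0, -1]]

```text
clock: 24.15
eef_pos: [0.4331, 0.1893, 0.0659]
tool_rot: [0.006, 1.0, -0.001, -0.01]
ft_force: [-0.8, 0.2, -0.8]
grip_width: 0.0856
```

```bash
python3 - <<'E'
from s import *
st()
E
```

```text
t 24.15 p [0.4331 0.1893 0.0659] q [ 0.41  0.33 -0.3   0.96  0.01  0.42] w 0.0856 F [-0.8  0.2 -0.8] jaw 89.3 z [-0.019 -0.001 -1.   ]
```

move_arm:
  moves:
    - [[0.003, -0.002, -0.02, 0, -0.016, 0, -1], [0.003, 0, -0.02, 0, -0.016, 0, -1], [0, 0, -0.015, 0, 0, 0, -1], [-0.001, 0, -0.006, 0, 0, 0, -1], [-0.001, 0, -0.002, 0, 0, 0, -1]]

```text
clock: 24.57
eef_pos: [0.4286, 0.1859, 0.0234]
tool_rot: [0.006, 1.0, -0.005, -0.01]
ft_force: [-0.9, 0.5, 0.3]
grip_width: 0.0851
```

```bash
python3 - <<'E'
from s import *
st()
E
```

```text
t 24.57 p [0.4286 0.1859 0.0234] q [ 0.41  0.38 -0.36  0.85 -0.    0.42] w 0.0851 F [-0.9  0.5  0.3] jaw 89.3 z [-0.02  -0.009 -1.   ]
```

move_arm:
  moves:
    - [[0.008, 0.003, 0.012, 0.008, -0.02, 0, -1], [0.008, 0.002, 0.012, 0.008, -0.02, 0, -1], [0, 0, 0, 0, 0, 0, -1]]

```text
clock: 24.82
eef_pos: [0.4371, 0.1888, 0.0362]
tool_rot: [0.006, 1.0, -0.0, 0.001]
ft_force: [0.5, -0.9, 0.7]
grip_width: 0.0857
```

```bash
python3 - <<'E'
from s import *
st()
E
```

```text
t 24.82 p [0.4371 0.1888 0.0362] q [ 0.41  0.36 -0.35  0.86 -0.    0.42] w 0.0857 F [ 0.5 -0.9  0.7] jaw 89.4 z [ 0.002 -0.    -1.   ]
```

move_arm:
  moves:
    - [[0, 0, 0, 0, 0, 0, -0.6], [0, 0, 0, 0, 0, 0, -0.45], [0, 0, 0, 0, 0, 0, -0.4], [0, 0, 0, 0, 0, 0, -0.35]]

```text
clock: 25.15
eef_pos: [0.4399, 0.1899, 0.0396]
tool_rot: [0.006, 1.0, 0.001, 0.004]
ft_force: [-0.2, 0.7, -0.3]
grip_width: 0.0579
```

```bash
python3 - <<'E'
from s import *
st()
E
```

```text
t 25.15 p [0.4399 0.1899 0.0396] q [ 0.41  0.35 -0.35  0.86 -0.    0.42] w 0.0579 F [-0.2  0.7 -0.3] jaw 89.3 z [ 0.009  0.003 -1.   ]
```

move_arm:
  moves:
    - [[-0.004, -0.002, -0.006, 0, 0.01, 0, -0.3], [-0.003, -0.001, -0.003, 0, 0, 0, -0.26], [-0.001, 0, -0.002, 0, 0, 0, -0.22], [0, 0, -0.001, 0, 0, 0, -0.18]]

```text
clock: 25.48
eef_pos: [0.4378, 0.189, 0.0362]
tool_rot: [0.006, 1.0, 0.002, 0.004]
ft_force: [-2.5, -0.9, 5.5]
grip_width: 0.0518
```

```bash
python3 - <<'E'
from s import *
st()
E
```

```text
t 25.48 p [0.4378 0.189  0.0362] q [ 0.41  0.35 -0.36  0.85  0.    0.42] w 0.0518 F [-2.5 -0.9  5.5] jaw 89.3 z [ 0.009  0.005 -1.   ]
```

move_arm:
  moves:
    - [[0, 0, 0, 0, 0, 0, 0], [0, 0, 0, 0, 0, 0, 1], [0, 0, 0, 0, 0, 0, 1]]

```text
clock: 25.73
eef_pos: [0.4375, 0.1889, 0.0363]
tool_rot: [0.006, 1.0, 0.002, 0.004]
ft_force: [0.5, 0.0, 1.3]
grip_width: 0.0518
```

```bash
python3 - <<'E'
from s import *
st()
E
```

```text
t 25.73 p [0.4375 0.1889 0.0363] q [ 0.41  0.35 -0.36  0.85  0.    0.42] w 0.0518 F [0.5 0.  1.3] jaw 89.3 z [ 0.009  0.005 -1.   ]
```

The pot is held at 51.8 mm, on the body just under the cap. I'll do a test lift.

move_arm:
  moves:
    - [[0, 0, 0.01, 0, 0, 0, 1], [0, 0, 0.03, 0, 0, 0, 1], [0, 0, 0.03, 0, 0, 0, 1], [0, 0, 0, 0, 0, 0, 1]]

```text
clock: 26.07
eef_pos: [0.4349, 0.1876, 0.0704]
tool_rot: [0.006, 1.0, 0.001, 0.001]
ft_force: [-0.2, -0.8, -1.1]
grip_width: 0.0516
```

```bash
python3 - <<'E'
from s import *
from h import *
st()
for n in("wrist","scene"):
    c=camera(n);cv2.imwrite(f"pics/{n}13.png",c["pixels"][:,:,::-1])
    if n=="wrist":W=world(c);m=redmask(c)
im=cv2.imread("pics/scene13.png")[100:280,300:500];a=cv2.resize(im,(394,350),interpolation=cv2.INTER_CUBIC)
b=cv2.resize(cv2.imread("pics/wrist13.png"),(400,300));cv2.imwrite("pics/c13.png",np.hstack([a,cv2.copyMakeBorder(b,0,50,0,0,0)]))
P=W[m>0];t=np.median(P[:,2]);P=P[abs(P[:,2]-t)<.008]
A=np.c_[P[:,:2]-P[:,:2].mean(0),np.ones(len(P))];print(P.mean(0),np.linalg.lstsq(A,P[:,2],rcond=None)[0].round(3))
E
```

```text
t 26.07 p [0.4349 0.1876 0.0704] q [ 0.41  0.31 -0.31  0.95  0.    0.42] w 0.0516 F [-0.2 -0.8 -1.1] jaw 89.3 z [ 0.002  0.002 -1.   ]
[0.43441637 0.18775711 0.10017918] [ 0.015 -0.003  0.1  ]
```

View pics/c13.png

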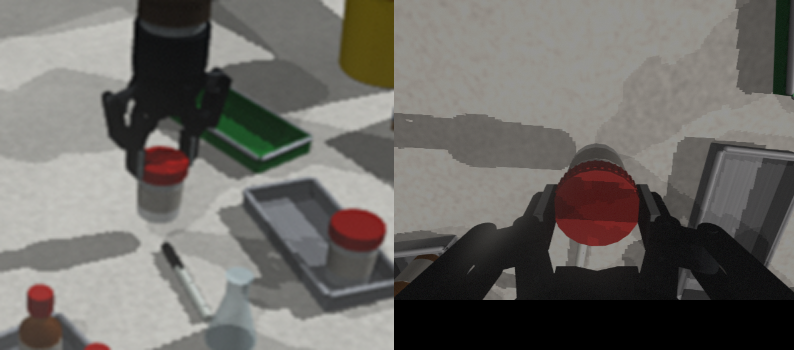

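move_arm:
  moves:
    - [[0, 0, 0.05, 0, 0, 0, 1], [0, 0, 0.07, 0, 0, 0, 1], [0, 0.01, 0.05, 0, 0, 0, 1], [0.01, 0.04, 0.02, 0, 0, 0, 1], [0.02, 0.06, 0, 0, 0, 0, 1], [0.02, 0.06, 0, 0, 0, 0, 1], [0.02, 0.06, 0, 0, 0, 0, 1], [0.015, 0.04, 0, 0, 0, 0, 1]]

```text
clock: 26.83
eef_pos: [0.4696, 0.3197, 0.1589]
tool_rot: [0.01, 1.0, -0.004, -0.008]
ft_force: [-0.9, -0.0, -0.4]
grip_width: 0.0515
```

```bash
python3 - <<'E'
from s import *
st()
E
```

```text
t 26.83 p [0.4696 0.3197 0.1589] q [0.6  0.42 0.11 1.27 0.   0.62] w 0.0515 F [-0.9 -0.  -0.4] jaw 88.8 z [-0.017 -0.008 -1.   ]
```

move_arm:
  moves:
    - [[0.013, 0.02, 0, 0.008, -0.016, 0, 1], [0.01, 0.014, 0, 0.008, -0.016, 0, 1], [0, 0, 0, 0, 0, 0, 1], [0, 0, 0, 0, 0, 0, 1]]

```text
clock: 27.17
eef_pos: [0.4807, 0.3397, 0.1531]
tool_rot: [0.008, 1.0, -0.002, -0.002]
ft_force: [0.4, -0.8, -0.8]
grip_width: 0.0517
```

```bash
python3 - <<'E'
from s import *
from h import *
st()
c=camera("wrist");cv2.imwrite("pics/w14.png",c["pixels"][:,:,::-1]);np.savez("w14.npz",**c)
E
```

```text
t 27.17 p [0.4807 0.3397 0.1531] q [ 0.62  0.45  0.14  1.26 -0.    0.63] w 0.0517 F [ 0.4 -0.8 -0.8] jaw 89.1 z [-0.004 -0.003 -1.   ]
```

View pics/w14.png

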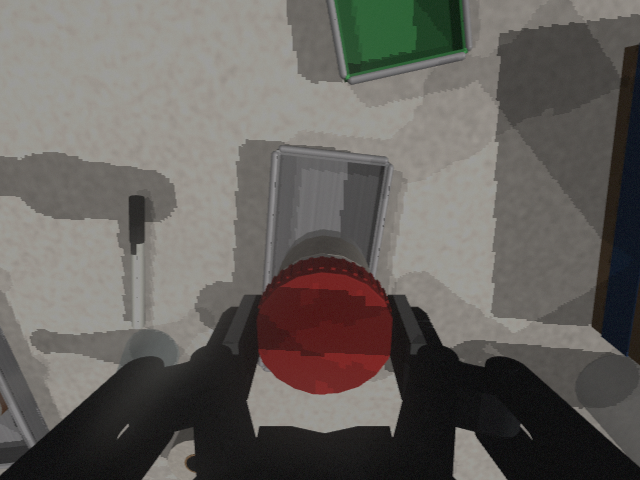

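The pot is upright over the tray with its cap at (325,325), and the tray's near corners are at (278,150) and (390,160). Lowering now.

move_arm:
  moves:
    - [[0, 0, -0.03, 0, 0, 0, 1], [0, 0, -0.05, 0, 0.003, 0, 1], [0, 0, -0.05, 0, 0.003, 0, 1], [0, 0, -0.03, 0, 0.003, 0, 1], [0, 0, -0.01, 0, 0.003, 0, 1]]

```text
clock: 27.63
eef_pos: [0.4809, 0.3336, 0.0694]
tool_rot: [0.011, 1.0, -0.001, -0.003]
ft_force: [-0.4, -0.3, -0.3]
grip_width: 0.0519
```

```bash
python3 - <<'E'
from s import *
st()
E
```

```text
t 27.63 p [0.4809 0.3336 0.0694] q [0.61 0.51 0.01 1.07 0.   0.63] w 0.0519 F [-0.4 -0.3 -0.3] jaw 88.7 z [-0.006 -0.001 -1.   ]
```

move_arm:
  moves:
    - [[0.002, 0.008, -0.005, 0, -0.006, 0, 1], [0.001, 0.005, -0.015, 0, -0.006, 0, 1], [0, 0.001, -0.015, 0, 0, 0, 1], [0, 0, -0.008, 0, 0, 0, 1], [0, 0, -0.002, 0, 0, 0, 1]]

```text
clock: 28.05
eef_pos: [0.4831, 0.3389, 0.0471]
tool_rot: [0.013, 1.0, -0.001, 0.001]
ft_force: [-0.2, 0.9, -0.9]
grip_width: 0.052
```

```bash
python3 - <<'E'
from s import *
st()
E
```

```text
t 28.05 p [0.4831 0.3389 0.0471] q [ 0.61  0.54 -0.02  1.02 -0.    0.64] w 0.052 F [-0.2  0.9 -0.9] jaw 88.5 z [ 0.002 -0.001 -1.   ]
```

move_arm:
  moves:
    - [[0, 0, -0.006, 0, 0.002, 0, 1], [0, 0, -0.005, 0, 0.002, 0, 1], [0, 0, -0.003, 0, 0.002, 0, 1]]

```text
clock: 28.3
eef_pos: [0.4839, 0.3398, 0.0408]
tool_rot: [0.013, 1.0, 0.0, 0.0]
ft_force: [0.3, 0.5, 0.2]
grip_width: 0.0516
```

```bash
python3 - <<'E'
from s import *
st()
E
```

```text
t 28.3 p [0.4839 0.3398 0.0408] q [ 0.61  0.55 -0.02  1.01  0.    0.64] w 0.0516 F [0.3 0.5 0.2] jaw 88.5 z [ 0.  0. -1.]
```

move_arm:
  moves:
    - [[0, 0, -0.003, 0, 0, 0, 1], [0, 0, -0.002, 0, 0, 0, 1]]

```text
clock: 28.47
eef_pos: [0.4844, 0.34, 0.0392]
tool_rot: [0.013, 1.0, 0.0, 0.001]
ft_force: [-2.7, -1.7, 9.4]
grip_width: 0.0517
```

```bash
python3 - <<'E'
from s import *
st()
E
```

```text
t 28.47 p [0.4844 0.34   0.0392] q [ 0.61  0.55 -0.02  1.   -0.    0.64] w 0.0517 F [-2.7 -1.7  9.4] jaw 88.5 z [ 0.002  0.001 -1.   ]
```

The pot is on the floor, with contact at 9 N. I'll release, lift straight up and move clear.

move_arm:
  moves:
    - [[0, 0, 0.001, 0, 0, 0, -0.35], [0, 0, 0, 0, 0, 0, -0.5], [0, 0, 0, 0, 0, 0, -0.7], [0, 0, 0, 0, 0, 0, -0.8], [0, 0, 0, 0, 0, 0, -0.8]]

```text
clock: 28.88
eef_pos: [0.4852, 0.3406, 0.0407]
tool_rot: [0.013, 1.0, 0.001, 0.002]
ft_force: [0.3, 0.1, -0.2]
grip_width: 0.0771
```

```bash
python3 - <<'E'
from s import *
st()
E
```

```text
t 28.88 p [0.4852 0.3406 0.0407] q [ 0.61  0.55 -0.02  1.   -0.    0.64] w 0.0771 F [ 0.3  0.1 -0.2] jaw 88.5 z [ 0.003  0.002 -1.   ]
```

move_arm:
  moves:
    - [[0, 0, 0.02, 0, 0, 0, -0.8], [0, 0, 0.04, 0, 0, 0, -0.8], [0, 0, 0.07, 0, 0, 0, -1], [0, 0, 0.07, 0, 0, 0, -1], [0, 0, 0.07, 0, 0, 0, -1], [-0.06, 0, 0, 0, 0, 0, -1], [-0.06, -0.02, 0, 0, 0, 0, -1], [-0.06, -0.04, 0, 0, 0, 0, -1]]

```text
clock: 29.55
eef_pos: [0.3978, 0.3127, 0.1856]
tool_rot: [0.014, 1.0, 0.004, 0.005]
ft_force: [0.5, 0.4, 0.1]
grip_width: 0.0854
```

move_arm:
  moves:
    - [[-0.06, -0.05, 0, 0, 0, 0, -1], [-0.04, -0.05, 0, 0, 0, 0, -1], [0, 0, 0, 0, 0, 0, -1]]

```text
clock: 29.8
eef_pos: [0.3401, 0.2584, 0.1879]
tool_rot: [0.013, 1.0, 0.004, 0.004]
ft_force: [-0.2, -1.2, -0.2]
grip_width: 0.0854
```

```bash
python3 - <<'E'
from s import *
from h import *
st()
for n in("scene","top"):
    c=camera(n);cv2.imwrite(f"pics/{n}15.png",c["pixels"][:,:,::-1]);np.savez(n+"15.npz",**c);print(n)
    for r in caps(c):print(r[0],r[1],r[2],r[4],r[5])
E
```

```text
t 29.8 p [0.3401 0.2584 0.1879] q [ 0.65  0.1  -0.24  1.22  0.    0.67] w 0.0854 F [-0.2 -1.2 -0.2] jaw 88.5 z [ 0.009  0.008 -1.   ]
scene
[505.  86.] 1059 0.1441 [0.2366 0.6461] [0.2324 0.6501]
[456. 192.] 393 0.0712 [0.4962 0.3324] [0.4931 0.335 ]
[481. 217.] 465 0.0712 [0.59   0.3271] [0.5881 0.3291]
[320. 251.] 85 0.0951 [ 0.5816 -0.0168] [ 0.5831 -0.0175]
[139. 263.] 234 0.095 [ 0.4834 -0.3175] [ 0.4806 -0.3174]
[349. 282.] 115 0.0953 [ 0.6796 -0.0091] [ 0.6752 -0.0066]
[140. 289.] 283 0.0951 [ 0.5614 -0.3279] [ 0.5495 -0.3279]
[145. 311.] 291 0.0949 [ 0.6024 -0.3297] [ 0.6039 -0.3297]
top
[326. 167.] 61 0.0971 [ 0.668  -0.0045] [ 0.6675 -0.0044]
[456. 194.] 113 0.0977 [ 0.5937 -0.325 ] [ 0.5957 -0.3282]
[194. 204.] 331 0.0736 [0.5793 0.33  ] [0.5802 0.3317]
[331. 203.] 65 0.0976 [ 0.5764 -0.0165] [ 0.5761 -0.0164]
[456. 216.] 115 0.098 [ 0.5358 -0.3138] [ 0.5408 -0.3256]
[192. 241.] 341 0.0736 [0.4847 0.3374] [0.4849 0.338 ]
[453. 243.] 114 0.0976 [ 0.4713 -0.3135] [ 0.4718 -0.3165]
```

View pics/scene15.png

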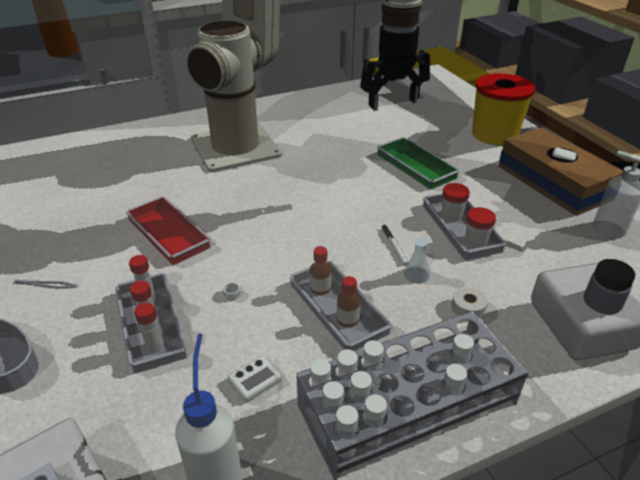

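View pics/top15.png

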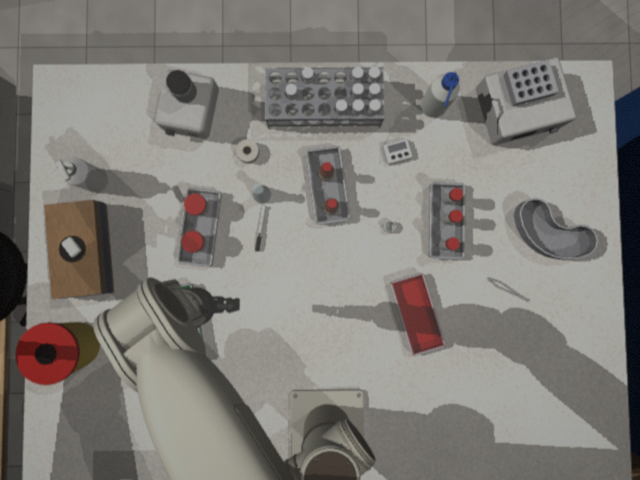

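All seven containers stand upright in the right trays. In the top view the tubes are at (456,194), (456,216) and (453,243), the bottles at (326,167) and (331,203), and the pots at (192,241) and (194,204). All cap heights match a base on the tray floor, the kept ones haven't moved, and the arm is clear. Handing in.

```bash
python3 -c "
from workcell import *
print(job_done())"
```

```text
the job is handed in; nothing more can be done
None
```

All four loose containers now stand upright in the tray of their own kind: both tubes, the bottle and the pot. I handed the job in at about 30 s of the 128 s allowed.

**Last checks:** The scene and top pictures show all seven containers standing. Cap heights match bases on the tray floors. The kept containers' caps are within about 1 mm of where they started. The gripper was open and clear, and the green and red look-alike trays were not touched. I did not compare the loose bench items' positions in numbers; in the last pictures they look undisturbed.

**What went wrong or disagreed:**
- **Pot grasp:** The first try was too high on the cap. The closing fingers tilted the pot by about 8° and pressed on its cap with up to 32 N. I lifted off and it settled back upright in place. I then gripped it lower, and it carried level.
- **Bottle grasp:** I aimed for the 24 mm cap, but the jaws closed to 19.5 mm, so they probably held the neck. The bottle stayed upright and was set down with about 5 N.
- **Cameras:** Top and scene positions differ by up to about 9 mm in x. The top view agreed with the wrist view to about 4 mm, so I relied on those two.

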